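# Square up a row of spice tins on the stall's display shelf

### The arm

A 6-joint arm with a two-finger parallel gripper is mounted at the origin on the work surface. World frame = base frame: x ahead of the robot, y to its left, z up, the work surface at z = 0. Lengths are in m, angles in rad, forces in N, time in s.
With the tool pointing down it reaches from about 0.25 to 0.775 m from the base axis. Payload 4 kg.
Tool frame: the origin (TCP) lies at the very end of the fingers, on their centre line; the grasp point (between the pads) lies 19 mm behind it; x points along the fingers, y is the direction in which the jaws open and shut, and the axes are right-handed (so a half turn about x gives the same grasp; the last joint's range is limited). The gripper opens to 94 mm and grips with 3 to 60 N. Pads are 16 mm wide; open, the fingers measure 119 mm over their backs; the gripper's body (75 mm by 177 mm) begins 78 mm behind the grasp point.
Start: joints at [1.076, 0.087, 1.371, -0, 1.684, -0.103], TCP at [0.21, 0.508, 0.206] pointing down, gripper open.
Joint ranges: [-3.1, 3.1], [-0.76, 2.03], [0.27, 2.55], [-1.08, 4.22], [0.17, 2.65], [-2.57, 2.57]. Speed limits (rad/s): [2.79, 2.79, 3.14, 3.14, 3.14, 3.14].

### API

Orientations are given as a unit quaternion [x, y, z, w].
In Python, from plant import sensors, snapshot, bot, nets gives the robot as it stands.
- The arm moves only by the tool drive_tool, never from a script. Its argument "steps" is a list of rows, each a list of 7 numbers: the turn, a rotation vector about the tool's x, y, z in rad, then the shift along the tool's x, y, z in m, then the opening, from 0 (shut) to 1 (fully open). A call has 1 to 5 rows; each row is the pose to reach, as a shift and turn from the pose commanded when the call began, along the tool's axes at that moment; what a row does not reach only later rows make up. A row lasts 1/12 s, in which the tool goes at most 41.7 mm and 7.16 degrees, less where a joint would pass 70% of its speed; a pose out of reach is approached as far as the arm can. A call with a gripper value outside its range is refused whole. The fingers move at their own pace and stop on an object; "squeeze" is the grip in N (left out, the last holds). Time passes only in rows, so rows that repeat a pose let the fingers close. It gives the time, the measured TCP pose, the force and the opening at its end, in the units of the state.
- sensors.get_obs(): the state, without advancing time (a new reading comes with each control period).
- snapshot(name): name is "side" or "top"; returns a dict with "pixels" (400x640x3 uint8, red, green, blue), "fovy" (degrees; the focal length in pixels is half the picture's height over the tangent of half this angle, whatever the lens; pixels are square), "cx", "cy" (the principal point, pixels), "dist" ([k1, k2, p1, p2, k3] as OpenCV has them; the pictures are not rectified), "T" (4x4, takes a point from camera to world coordinates). Camera axes: x right, y up, looking along -z (the intrinsics and any distortion apply to the point x, -y, -z); pixel columns grow to the right and rows downward; lengths in m; the calibration is good to about 2 mm. A picture is of the moment at which its call begins. There is no depth.
- bot.sign_off(): hands the job in, once; it reports no verdict.
Trained networks look in the newest picture that a camera, given by its name, has taken for a name from the list of things; names that differ only in an ending like _2 or _b are one class to them, and where a whole thing is asked for, a point or a joint stands for the part that bears it (a point fixed in the world has none). Each returns a list of dicts, best first, with "confidence" (0 to 1); they miss things now and then, are a little off and sometimes report something else, mostly with a low value. They report only what shows in the picture. A call takes as long as a camera call.
- nets.silhouettes(camera, name): "region" (400x640 bool, what is visible of it) and "position" ([column, row] in pixels, amid what is visible of it).
- nets.landmark_of(camera, name): "position" ([column, row] in pixels: a listed point, or the origin of a listed thing).
The state is a dict: "clock": time; "qpos": joint angles; "joint_vel": joint speeds; "effort": joint torques, N m; "ee_pos": TCP position; "eef_rot": TCP orientation; "wrist_force": force on the tool from outside, world axes, zero at the start; "torque": the same for the moment, N m; "gripper_width": finger opening in m.
Only numpy, scipy, OpenCV 4.12 (cv2) and the standard library are available. Lean on these libraries where they do the work, as an engineer would, in place of code of your own. Each camera call takes 0.05 s, during which the arm holds its last target.

### The job

Four flat spice tins belong in one neat row on the wooden display shelf, but two stand loose and askew near its end cheek and two lie on the counter. Stand the lying ones upright beside the others, caps up, and close all four up against the cheek, broad side to broad side without gaps, square and with their narrow ends in line. Be gentle: no banging, nothing knocked over, and leave the jar and the round can alone.

Things in the scene. Friction and masses are not known exactly. Their poses are not given: they have to be found in the camera images.
- shelf: Low wooden display shelf, fixed: a level board 130 mm (x) by 380 mm (y), top 75 mm above the counter. Origin on the counter under the board's centre; x points away from the robot, y along the board, from the upright end cheek (inner face y=-190 mm, 14 mm thick, 62 mm higher than the board) to its open end. A rail 10 mm higher than the board runs along the +x edge (inner face x=+65 mm).
- row_start (a point): Point on the top face of the board, against the inner face of the cheek, on the centre line of the row (22 mm to +x of the shelf's origin). The row is to run from here along the shelf's +y direction. Axes as shelf.
- row_tin_1: Flat rectangular steel spice tin with a plain kraft sleeve: 58 mm wide (its x), 36 mm thick (its y), 88 mm high (its z), with a round cap of 26 mm diameter and 6 mm height on top. Origin at the centre of its underside, z towards the cap. 0.12 to 0.24 kg. Stands loose on the board, 2 to 20 mm from the cheek, up to 7 deg askew; it slides when pushed with about 1 to 3 N. First of the row.
- row_tin_2: The same kind of tin, standing loose and askew on the board on the open side of row_tin_1, 5 to 40 mm from it. Second of the row; the lying tins follow on its open side.
- tin_a: Same kind of tin (58 x 36 x 88 mm + 6 mm cap, 0.12 to 0.24 kg, same axes and origin), lying flat on a broad side on the counter, past the cheek end of the shelf, cap pointing away from the shelf within about 45 deg (its base towards the shelf); as it lies its y points up and its origin is 18 mm above the counter.
- tin_b: A tin just like tin_a, lying flat in the same way, 0.14 to 0.25 m further from or nearer to the robot than tin_a. The two may go into the row in either order.
- jar: Glass jar, 68 mm diameter, 85 mm high, on the counter beyond the shelf. Origin at the centre of its underside. Leave alone.
- round_can: Round can, 72 mm diameter, 75 mm high, standing on the counter between the robot and the shelf. Origin at the centre of its underside. Leave alone.

How it is judged:
At the end, for the whole second after the job is handed in: All four tins stand upright on the board, caps up (tilt under 3 deg), square within 3.4 deg, in line with row_tin_2 within 5 mm; gaps between neighbours and to the cheek under about 2 mm each, 4 mm in all; order: row_tin_1, row_tin_2, then the other two; released and at rest (angle between each of tin_a, tin_b, row_tin_1, row_tin_2's own z axis and vertical below 0.05 rad and z of tin_a in the frame of row_start between -0.004 and 0.004 m and angle between the y axis of each of tin_a, tin_b, row_tin_1, row_tin_2 and the y axis of shelf, either way round below 0.06 rad and linear speed of each of tin_a, tin_b, row_tin_1, row_tin_2 below 0.01 m/s and x of tin_a in the frame of row_tin_2 between -0.005 and 0.005 m and z of tin_b in the frame of row_start between -0.004 and 0.004 m and x of tin_b in the frame of row_tin_2 between -0.005 and 0.005 m and z of row_tin_1 in the frame of row_start between -0.004 and 0.004 m and x of row_tin_1 in the frame of row_tin_2 between -0.005 and 0.005 m and z of row_tin_2 in the frame of row_start between -0.004 and 0.004 m and y of row_tin_1 in the frame of row_start below 0.02 m and horizontal distance between row_tin_1 and row_tin_2 below 0.0382 m and ((horizontal distance between row_tin_2 and tin_a below 0.0382 m and horizontal distance between tin_a and tin_b below 0.0382 m and horizontal distance between row_tin_2 and tin_b above 0.065 m and y of tin_b in the frame of row_start below 0.13 m) or (horizontal distance between row_tin_2 and tin_b below 0.0382 m and horizontal distance between tin_b and tin_a below 0.0382 m and horizontal distance between row_tin_2 and tin_a above 0.065 m and y of tin_a in the frame of row_start below 0.13 m))); the robot touches nothing.
It fails at once if a standing tin of the row is knocked over (angle between any of row_tin_1, row_tin_2's own z axis and vertical above 0.35 rad).
It fails at once if a tin is banged against the shelf or another tin (over 80 N) (contact force between any of tin_a, tin_b, row_tin_1, row_tin_2 and shelf above 80 N or contact force between any of tin_a, tin_b, row_tin_1 and row_tin_2 above 80 N or contact force between tin_a and tin_b above 80 N).
It fails at once if the jar or the round can is disturbed (moved over 15 mm) (distance of any of jar, round_can from where it was at the start of the episode above 0.015 m).
It also fails if it takes over 61 s, if anything falls off the work surface, if the arm or the gripper's body presses on something with over 40 N, if the wrist force passes 120 N, or if a joint passes its speed limit or range.

## Working session

There is one attempt and no reset: what is moved stays moved. The work goes in short steps, Python scripts to look and compute and a tool call to move; the robot and the scene stay as the last step left them, time stands still between calls to the robot, and variables do not carry over. Pictures are saved under pics/ and viewed, and the job is handed in when it is done.

Besides the shell and the picture viewer there is one more tool, called as a command line: name --pt "numbers of a row" for each row, then --argument value for the rest. drive_tool: Moves the arm, as the interface text tells. Its arguments: {"type":"object","properties":{"steps":{"type":"array","items":{"type":"array","items":{"type":"number"}}},"squeeze":{"type":"number"}},"required":["steps"]}

```bash
ls; mkdir -p pics; cat > h.py <<'E'
import numpy as np, cv2
from plant import sensors, snapshot, bot, nets
def K(s):
    f=200/np.tan(np.radians(s["fovy"])/2); return np.array([[f,0,s["cx"]],[0,f,s["cy"]],[0,0,1.]])
def ray(s,p):
    u=cv2.undistortPoints(np.array([[p]],float),K(s),np.array(s["dist"],float))[0,0]
    T=np.array(s["T"]); d=T[:3,:3]@np.array([u[0],-u[1],-1.]); return T[:3,3],d/np.linalg.norm(d)
def onz(s,p,z):
    o,d=ray(s,p); return o+d*(z-o[2])/d[2]
def proj(s,X):
    T=np.array(s["T"]); X=np.atleast_2d(X); c=(X-T[:3,3])@T[:3,:3]; c=c*[1,-1,-1]
    return cv2.projectPoints(c.reshape(-1,1,3),np.zeros(3),np.zeros(3),K(s),np.array(s["dist"],float))[0][:,0]
def tri(rs):
    A=0;b=0
    for o,d in rs:
        P=np.eye(3)-np.outer(d,d); A=A+P; b=b+P@o
    x=np.linalg.solve(A,b); return x,[np.linalg.norm((np.eye(3)-np.outer(d,d))@(x-o)) for o,d in rs]
def save(s,n,crop=None,z=1):
    im=s["pixels"][:,:,::-1]
    if crop: im=im[crop[1]:crop[3],crop[0]:crop[2]]
    cv2.imwrite("pics/"+n,cv2.resize(im,None,fx=z,fy=z,interpolation=cv2.INTER_CUBIC))
E
python3 - <<'E'
from h import *
o=sensors.get_obs(); print(o)
for n in("side","top"):
    s=snapshot(n); save(s,n+"0.png"); print(n,s["fovy"],s["cx"],s["cy"],s["dist"],np.round(s["T"],3).tolist())
    for t in("tin_a","row_tin_1","row_start","shelf","jar","round_can"):
        for k in ("silhouettes","landmark_of"):
            try:
                for r in getattr(nets,k)(n,t): print(n,t,k,np.round(r["position"],1),round(r["confidence"],2))
            except Exception as e: print(n,t,k,e)
E
```

```text
pics
{'clock': 0.0, 'qpos': array([ 1.07594544e+00,  8.79324511e-02,  1.37222788e+00,  2.57262371e-06,
        1.68359989e+00, -1.03075432e-01]), 'joint_vel': array([ 2.84618258e-04, -6.51631167e-06, -6.37579070e-04,  7.17989967e-04,
        1.27085982e-03,  2.17267081e-03]), 'effort': array([-1.32293040e-03, -3.40180528e+01, -3.02420104e+01,  7.14631914e-02,
        3.30667372e-02, -1.68807342e-04]), 'ee_pos': array([0.20973791, 0.50785077, 0.20432989]), 'eef_rot': array([ 0.13689713,  0.69380975, -0.13836131,  0.69335659]), 'wrist_force': array([ 0.38569482,  0.0310028 , -0.84477911]), 'torque': array([0.03760586, 0.03306926, 0.03782833]), 'gripper_width': 0.09385122448722027}
side 54.96501195770017 319.5705304720391 205.3847439052162 [-0.02789459  0.          0.          0.          0.        ] [[0.697, 0.449, -0.559, 0.018], [-0.717, 0.429, -0.55, -0.563], [-0.007, 0.784, 0.621, 0.698], [0.0, 0.0, 0.0, 1.0]]
side tin_a silhouettes [352.6 335.9] 0.9
side tin_a silhouettes [430.2 280.2] 0.58
side tin_a landmark_of [410.7 271.3] 0.69
side tin_a landmark_of [332.4 325. ] 0.65
side ro
[... 900 characters left out ...]
k_of [411.2 278.9] 0.67
top tin_a landmark_of [420.3 187.9] 0.62
top row_tin_1 silhouettes [296.4 192.5] 0.74
top row_tin_1 silhouettes [323.9 187.1] 0.55
top row_tin_1 landmark_of [301. 194.] 0.88
top row_tin_1 landmark_of [326.3 193.6] 0.58
top row_start silhouettes [257.  202.6] 0.65
top row_start landmark_of [337.4 196.2] 0.59
top shelf silhouettes [257.5 205.7] 0.72
top shelf landmark_of [265.3 207. ] 0.71
top shelf landmark_of [422.6 186.6] 0.65
top jar silhouettes [275.5 132.3] 0.8
top jar silhouettes [299.2 193. ] 0.66
top jar landmark_of [411.7 280.7] 0.69
top jar landmark_of [275.8 139.6] 0.63
top round_can silhouettes [229.9 284.3] 0.73
top round_can landmark_of [229.3 284.4] 0.89
```

View pics/side0.png

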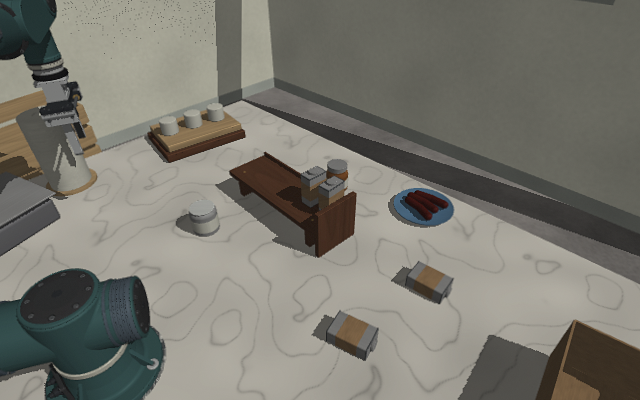

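View pics/top0.png

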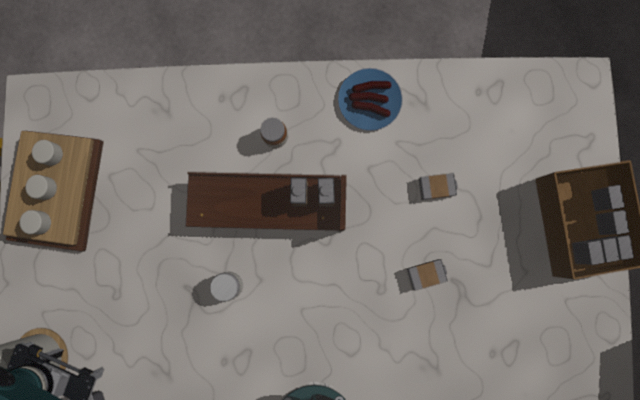

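```bash
python3 - <<'E'
from h import *
s=snapshot("side");t=snapshot("top")
np.savez("snap.npz",s=s,t=t)
save(s,"s_l.png",(300,240,480,370),4.4);save(t,"t_l.png",(380,160,480,300),4)
save(t,"t_s.png",(160,150,360,250),4);save(s,"s_s.png",(220,140,370,260),5)
E
```

```text
(no output)
```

View pics/s_l.png

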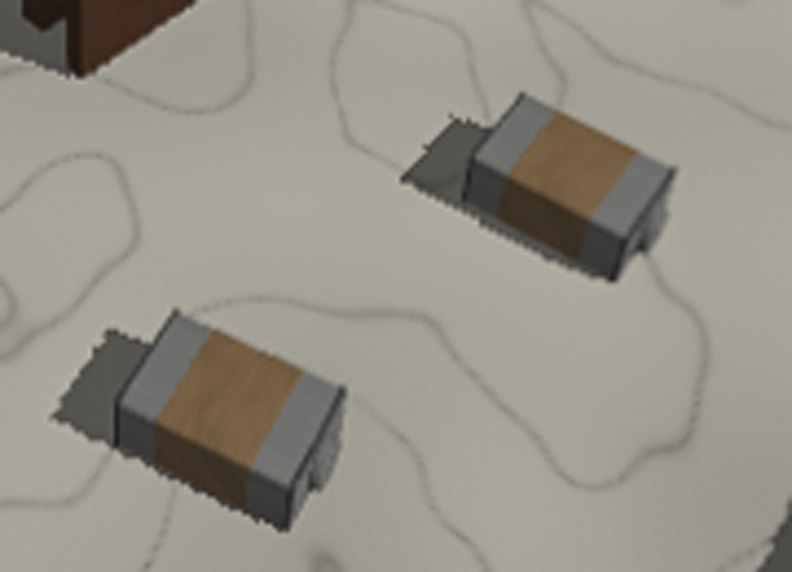

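View pics/t_l.png

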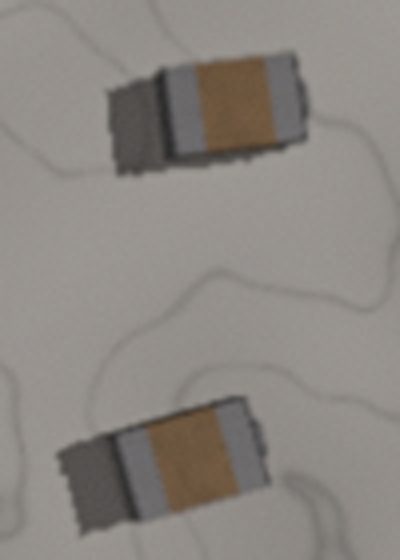

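View pics/t_s.png

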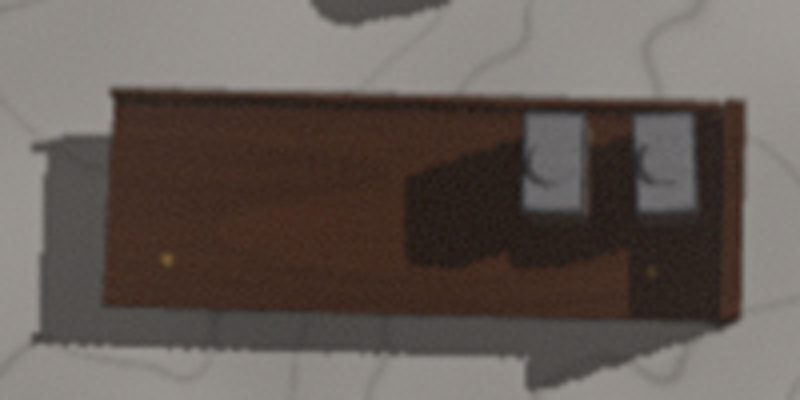

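View pics/s_s.png

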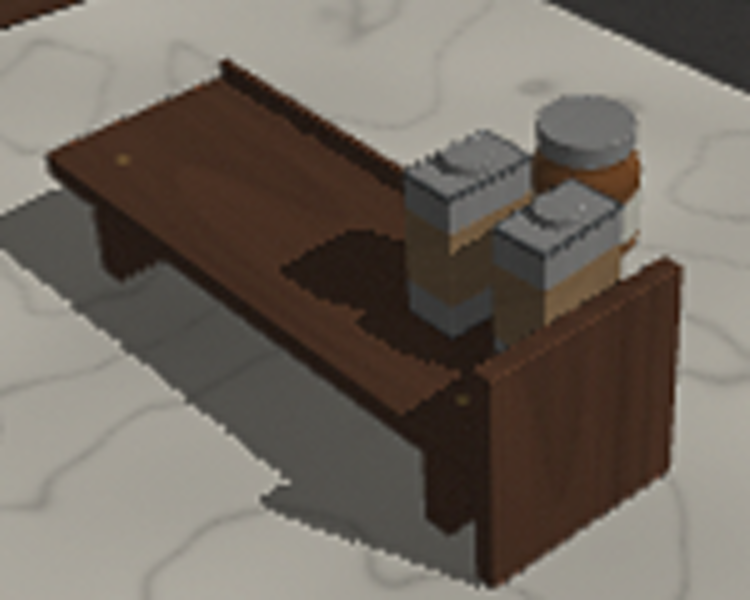

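```bash
cat > fit.py <<'E'
from h import *
from scipy.optimize import least_squares
d=np.load("snap.npz",allow_pickle=True); s=d["s"].item(); t=d["t"].item()
def px(p,z,o): return (np.array(p,float)+.5)/z-.5+np.array(o)
def fit(X,items,x0,fz=None):
    # items: (cam, localpts, px)
    def place(p,L):
        c,sn=np.cos(p[2]),np.sin(p[2]); L=np.array(L,float); z=L[:,2]+(p[3] if len(p)>3 else 0)
        return np.c_[p[0]+c*L[:,0]-sn*L[:,1],p[1]+sn*L[:,0]+c*L[:,1],z]
    f=lambda p:np.concatenate([(proj(cm,place(p,L))-P).ravel() for cm,L,P in items])
    r=least_squares(f,x0,loss="soft_l1"); print(X,"xyz yaw",np.round(r.x[:2],4),"yawdeg",round(np.degrees(r.x[2]),2),"dz",np.round(r.x[3:],4),"maxpx",np.round(f(r.x),1).tolist()); return r.x
S=lambda p:px(p,4.4,(300,240)); T=lambda p:px(p,4,(380,160)); T2=lambda p:px(p,4,(160,150)); S2=lambda p:px(p,5,(220,140))
# lying tins: local x = width, local y: -y cap end ; centre of box
a,b=.029,.044
# order: base+x, cap+x, cap-x, base-x ; base at +y
F=[[a,b,.036],[a,-b,.036],[-a,-b,.036],[-a,b,.036]]; Bt=[[-a,-b,0],[-a,b,0]]
for n,sp,tp,x0 in (("far",[(523,94),(674,172),(618,236),(470,157),(614,280),(466,202)],[(163,70),(293,55),(305,140),(173,158)],[.5,-.3,0]),
  ("near",[(177,311),(343,390),(295,480),(120,403),(287,530),(117,445)],[(115,432),(243,398),(268,484),(136,520)],[.3,-.3,0])):
  fit(n,[(s,F+Bt,S(sp)),(t,F,T(tp))],x0); fit(n,[(s,F+Bt,S(sp)),(t,F,T(tp))],x0+[0])
h=.018; z=.163
G=[[a,h,z],[a,-h,z],[-a,-h,z],[-a,h,z]]
for n,sp,tp,x0 in (("row1",[(575,180),(620,210),(545,257),(494,237)],[(633,112),(693,112),(697,212),(637,213)],[.45,-.05,0]),
  ("row2",[(487,130),(531,160),(450,202),(405,172)],[(525,112),(585,112),(586,212),(523,212)],[.45,0,0])):
  fit(n,[(s,G,S2(sp)),(t,G,T2(tp))],x0);fit(n,[(s,G,S2(sp)),(t,G,T2(tp))],x0+[0])
ty=-.204
fit("shelf",[(s,[[-.065,.19,.075],[-.065,ty,.137],[-.065,ty,0]],S2([(48,158),(488,380),(495,585)])),
 (t,[[-.065,.19,.075],[-.065,ty,.137],[-.065,-.19,.137]],T2([(104,305),(740,320),(722,320)]))],[.45,.05,0])
E
python3 fit.py
```

```text
far xyz yaw [ 0.6001 -0.3344] yawdeg 5.25 dz [] maxpx [-0.9, -0.9, 0.1, -0.8, 1.6, 0.9, -1.0, -0.5, -0.6, 1.3, -2.1, -0.3, -0.1, -0.5, 1.1, -0.8, 1.3, 0.3, 0.5, -0.2]
far xyz yaw [ 0.601  -0.3342] yawdeg 5.11 dz [-0.0019] maxpx [-0.8, -0.6, 0.1, -0.4, 1.5, 1.2, -0.9, -0.2, -0.7, 1.6, -2.1, -0.1, -0.3, -0.8, 0.8, -0.9, 1.0, 0.1, 0.2, -0.4]
near xyz yaw [ 0.377  -0.2973] yawdeg 14.13 dz [] maxpx [-0.6, -1.3, 1.0, -1.0, -0.4, 1.6, -1.3, -1.0, 0.1, 0.4, -0.7, -0.3, -0.1, 0.1, 1.1, -1.0, 1.3, -0.3, 1.1, 0.4]
near xyz yaw [ 0.378  -0.2966] yawdeg 14.12 dz [-0.0037] maxpx [-0.5, -0.7, 0.8, -0.5, -0.5, 2.1, -1.3, -0.5, 0.0, 0.8, -0.6, 0.2, -0.6, -0.3, 0.5, -1.4, 0.7, -0.8, 0.5, -0.1]
row1 xyz yaw [ 0.5827 -0.0469] yawdeg 0.26 dz [] maxpx [-1.2, -0.8, 0.7, -1.1, -0.4, -0.3, -1.2, -2.4, 0.4, 0.3, 1.0, -0.2, 0.8, -0.1, 0.1, 0.1]
row1 xyz yaw [ 0.5838 -0.046 ] yawdeg 0.57 dz [-0.0042] maxpx [-1.2, 0.3, 0.7, -0.0, -0.3, 0.8, -1.1, -1.2, -0.0, 0.1, 0.5, -0.5, 0.5, -0.5, -0.1, -0.2]
row2 xyz yaw [0.5848 0.0169] yawdeg -1.94 dz [] maxpx [-0.7, -0.5, 0.3, -1.1, -0.4, -0.3, -1.1, -0.2, 0.2, -0.2, 0.8, -0.1, 0.3, -0.0, 0.4, -0.1]
row2 xyz yaw [0.5855 0.0175] yawdeg -2.02 dz [-0.0022] maxpx [-0.7, 0.0, 0.3, -0.5, -0.3, 0.2, -1.1, 0.4, 0.1, -0.3, 0.6, -0.2, 0.0, -0.2, 0.2, -0.3]
shelf xyz yaw [0.5683 0.1111] yawdeg -3.06 dz [] maxpx [-1.1, -1.4, 0.2, 0.2, -0.7, 1.3, 0.1, -0.3, 1.0, -0.3, -0.5, -0.5]
```

```bash
cat > kin.py <<'E'
from h import *
from scipy.spatial.transform import Rotation as Ro
def Rq(q):
    return Ro.from_euler('z',q[0])*Ro.from_euler('y',q[1]+q[2])*Ro.from_euler('z',q[3])*Ro.from_euler('y',q[4])*Ro.from_euler('z',q[5])
E
python3 - <<'E'
from kin import *
o=sensors.get_obs(); Rm=Ro.from_quat(o["eef_rot"]); print(np.round(Rm.as_matrix(),3))
M=Rq(o["qpos"]).inv()*Rm; print(np.round(M.as_matrix(),3))
M=Ro.from_matrix(np.round(M.as_matrix()))
yaw=np.radians(-3.06); Z=Ro.from_euler('z',yaw)
def mk(th,sg,yw):  # th tilt from down toward +y (fingers pointing +y), tool y = sg*x
    x=np.array([0,np.sin(th),-np.cos(th)]);y=np.array([sg,0,0.]);z=np.cross(x,y)
    return Ro.from_euler('z',yw)*Ro.from_matrix(np.c_[x,y,z])
for n,th,yw,az in (("pickfar",45,5.2,-28),("picknear",45,14.1,-36),("place",-45,-3.06,3),("rowdown",0,-3.06,-2),("pickfar30",30,5.2,-28),("place-60",-60,-3.06,5)):
  for sg in(1,-1):
    R=mk(np.radians(th),sg,np.radians(yw))
    for fp in (1.3,1.7,2.0):
      W=(Ro.from_euler('z',np.radians(az))*Ro.from_euler('y',fp)).inv()*R*M.inv()
      a=np.array(W.as_euler('ZYZ')); print(n,sg,fp,np.round(a,2))
E
```

```text
[[ 0.     0.382  0.924]
 [ 0.     0.924 -0.382]
 [-1.     0.     0.   ]]
[[-0. -1.  0.]
 [ 0.  0. -1.]
 [ 1. -0.  0.]]
pickfar 1 1.3 [ 0.8   2.17 -0.22]
pickfar 1 1.7 [ 0.67  1.87 -0.52]
pickfar 1 2.0 [ 0.63  1.63 -0.7 ]
pickfar -1 1.3 [0.8  2.17 2.92]
pickfar -1 1.7 [0.67 1.87 2.62]
pickfar -1 2.0 [0.63 1.63 2.44]
picknear 1 1.3 [ 0.7   2.36 -0.49]
picknear 1 1.7 [ 0.53  2.03 -0.78]
picknear 1 2.0 [ 0.48  1.77 -0.93]
picknear -1 1.3 [0.7  2.36 2.65]
picknear -1 1.7 [0.53 2.03 2.36]
picknear -1 2.0 [0.48 1.77 2.21]
place 1 1.3 [-0.82  1.83 -0.12]
place 1 1.7 [-0.78  1.55  0.17]
place 1 2.0 [-0.81  1.34  0.38]
place -1 1.3 [-0.82  1.83  3.02]
place -1 1.7 [-0.78  1.55 -2.98]
place -1 2.0 [-0.81  1.34 -2.76]
rowdown 1 1.3 [0.   1.84 0.02]
rowdown 1 1.7 [-0.    1.44  0.02]
rowdown 1 2.0 [-0.    1.14  0.02]
rowdown -1 1.3 [ 0.    1.84 -3.12]
rowdown -1 1.7 [ 0.    1.44 -3.12]
rowdown -1 2.0 [ 0.    1.14 -3.12]
pickfar30 1 1.3 [ 0.5   2.09 -0.38]
pickfar30 1 1.7 [ 0.44  1.73 -0.57]
pickfar30 1 2.0 [ 0.43  1.46 -0.7 ]
pickfar30 -1 1.3 [0.5  2.09 2.76]
pickfar30 -1 1.7 [0.44 1.73 2.57]
pickfar30 -1 2.0 [0.43 1.46 2.44]
place-60 1 1.3 [-1.09  1.82 -0.17]
place-60 1 1.7 [-1.03  1.63  0.18]
place-60 1 2.0 [-1.04  1.47  0.44]
place-60 -1 1.3 [-1.09  1.82  2.97]
place-60 -1 1.7 [-1.03  1.63 -2.96]
place-60 -1 2.0 [-1.04  1.47 -2.7 ]
```

```bash
cat > mv.py <<'E'
import sys
from kin import *
def mk(th,yw):
    x=np.array([0,np.sin(th),-np.cos(th)]);y=np.array([1,0,0.]);z=np.cross(x,y)
    return Ro.from_euler('z',yw)*Ro.from_matrix(np.c_[x,y,z])
def go(x,y,z,th,yw):
    o=sensors.get_obs(); R0=Ro.from_quat(o["eef_rot"]); R=mk(np.radians(th),np.radians(yw))
    rv=(R0.inv()*R).as_rotvec(); sh=R0.inv().apply(np.array([x,y,z])-o["ee_pos"])
    print("t",round(o["clock"],2),"pos",np.round(o["ee_pos"],4),"F",np.round(o["wrist_force"],1),"w",round(o["gripper_width"],4),"q",np.round(o["qpos"],2))
    print("rv",np.round(rv,4),"sh",np.round(sh,4),"rows",max(np.linalg.norm(rv)/np.radians(7.16),np.linalg.norm(sh)/.0417))
if __name__=="__main__": go(*map(float,sys.argv[1:6]))
E
python3 mv.py .583 -.047 .235 0 -3.06
```

```text
t 1.4 pos [0.21   0.5083 0.2055] F [-0.1  0.5 -0.5] w 0.0941 q [ 1.08  0.09  1.37  0.    1.68 -0.1 ]
rv [ 1.2324e+00 -1.0000e-04 -1.0000e-04] sh [-0.0295 -0.3709  0.5568] rows 16.057791670954533
```

drive_tool --pt "1.232 0 0 -0.03 -0.371 0.557 1" --pt "1.232 0 0 -0.03 -0.371 0.557 1" --pt "1.232 0 0 -0.03 -0.371 0.557 1" --pt "1.232 0 0 -0.03 -0.371 0.557 1" --pt "1.232 0 0 -0.03 -0.371 0.557 1" --squeeze 20

```text
clock: 1.82
ee_pos: [0.3266, 0.334, 0.2151]
eef_rot: [0.346, 0.617, -0.346, 0.617]
wrist_force: [1.3, -0.3, 0.7]
gripper_width: 0.0937
```

```bash
python3 mv.py .583 -.047 .235 0 -3.06
```

```text
t 1.82 pos [0.3266 0.334  0.2151] F [ 1.3 -0.3  0.7] w 0.0937 q [ 0.68 -0.1   1.54 -0.    1.7   0.13]
rv [ 6.021e-01 -3.000e-04 -7.000e-04] sh [-0.02    0.02    0.4588] rows 11.023839153338868
```

drive_tool --pt "0.602 0 0 -0.02 0.02 0.459 1" --pt "0.602 0 0 -0.02 0.02 0.459 1" --pt "0.602 0 0 -0.02 0.02 0.459 1" --pt "0.602 0 0 -0.02 0.02 0.459 1" --pt "0.602 0 0 -0.02 0.02 0.459 1"

```text
clock: 2.23
ee_pos: [0.4439, 0.1616, 0.2243]
eef_rot: [0.514, 0.486, -0.513, 0.486]
wrist_force: [0.6, -0.3, 0.6]
gripper_width: 0.0937
```

```bash
python3 mv.py .583 -.047 .235 0 -3.06
```

```text
t 2.23 pos [0.4439 0.1616 0.2243] F [ 0.6 -0.3  0.6] w 0.0937 q [ 0.23 -0.09  1.51  0.    1.72  0.28]
rv [-0.0004 -0.0006 -0.001 ] sh [-0.0106  0.1501  0.2008] rows 6.018642828125725
```

drive_tool --pt "0 0 0 -0.01 0.15 0.201 1" --pt "0 0 0 -0.01 0.15 0.201 1" --pt "0 0 0 -0.01 0.15 0.201 1" --pt "0 0 0 -0.01 0.15 0.201 1" --pt "0 0 0 -0.01 0.15 0.201 1"

```text
clock: 2.65
ee_pos: [0.5603, -0.0111, 0.2324]
eef_rot: [0.512, 0.488, -0.512, 0.488]
wrist_force: [1.4, 0.5, 0.3]
gripper_width: 0.0938
```

```bash
python3 mv.py .583 -.047 .18 0 -3.06
```

```text
t 2.65 pos [ 0.5603 -0.0111  0.2324] F [1.4 0.5 0.3] w 0.0938 q [-0.12  0.11  1.3   0.    1.74 -0.07]
rv [ 0.005  -0.0003 -0.0006] sh [0.0524 0.0243 0.0347] rows 1.6169611295071806
```

drive_tool --pt "0.004 0 0 0 0.024 0.035 1" --pt "0.004 0 0 0 0.024 0.035 1" --pt "0.004 0 0 0.02 0.024 0.035 1" --pt "0.004 0 0 0.03 0.024 0.035 1" --pt "0.004 0 0 0.03 0.024 0.035 1"

```text
clock: 3.07
ee_pos: [0.58, -0.0448, 0.1986]
eef_rot: [-0.512, -0.489, 0.514, -0.485]
wrist_force: [0.4, 0.4, -0.5]
gripper_width: 0.0936
```

```bash
python3 mv.py .583 -.047 .115 0 -3.06; python3 - <<'E'
from h import *
s=snapshot("side");save(s,"s1.png",(220,100,380,250),5)
s=snapshot("top");save(s,"t1.png",(220,110,380,250),5)
E
```

```text
t 3.07 pos [ 0.58   -0.0448  0.1986] F [ 0.4  0.4 -0.5] w 0.0936 q [-0.17  0.16  1.3   0.    1.69 -0.12]
rv [ 0.0014 -0.001   0.0065] sh [0.0836 0.0036 0.0022] rows 2.0069730077407444
```

View pics/s1.png

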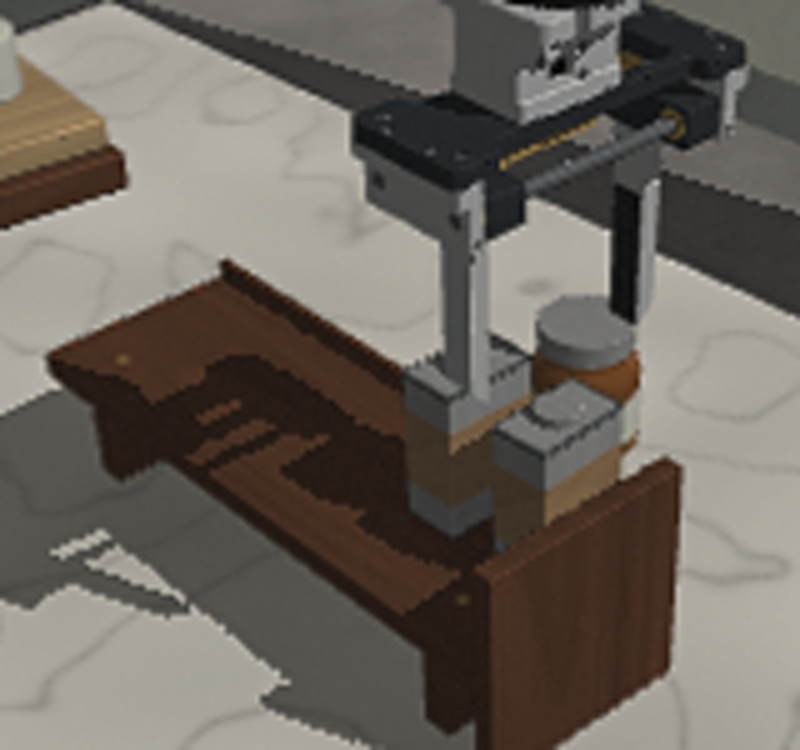

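drive_tool --pt "0 0 0 0.03 0.003 0.002 1" --pt "0 0 0 0.06 0.003 0.002 1" --pt "0 0 0 0.083 0.003 0.002 1" --pt "0 0 0 0.083 0.003 0.002 1" --pt "0 0 0 0.083 0.003 0.002 0.6" --squeeze 10

```text
clock: 3.58
ee_pos: [0.5841, -0.0466, 0.1191]
eef_rot: [-0.512, -0.488, 0.513, -0.487]
wrist_force: [-0.1, 0.4, 1.2]
gripper_width: 0.0903
```

drive_tool --pt "0 0 0 0 0 0 0.5" --pt "0 0 0 0 0 0 0.5" --pt "0 0 0 0 0 0 0.5"

```text
clock: 3.83
ee_pos: [0.5861, -0.0475, 0.1219]
eef_rot: [0.514, 0.486, -0.512, 0.488]
wrist_force: [0.9, 0.2, -0.4]
gripper_width: 0.0706
```

```bash
python3 mv.py .580 -.047 .115 0 -3.06
```

```text
t 3.83 pos [ 0.5861 -0.0475  0.1219] F [ 0.9  0.2 -0.4] w 0.0706 q [-0.18  0.2   1.41  0.    1.53 -0.13]
rv [ 0.0016  0.0005 -0.0047] sh [ 0.0069 -0.0062 -0.0001] rows 0.22197147064930747
```

drive_tool --pt "0 0 0 0 0 0 0.5" --pt "0 0 0 0 0 0 0.5" --pt "0 0 0 0 0 0 0.5" --pt "0 0 0 0 0 0 0.5"

```text
clock: 4.17
ee_pos: [0.5846, -0.0473, 0.1205]
eef_rot: [0.513, 0.487, -0.513, 0.487]
wrist_force: [-3.5, 0.1, 7.0]
gripper_width: 0.0586
```

```bash
cat >> mv.py <<'E'
E
cat > avg.py <<'E'
import sys
from kin import *
from mv import mk
# averaged pose, report in shelf frame rel row_start
n=int(sys.argv[1]); P=[];Q=[];F=[];q=[]
for i in range(n):
    if i: snapshot("side")
    o=sensors.get_obs(); P.append(o["ee_pos"]);Q.append(o["eef_rot"]);F.append(o["wrist_force"]);q.append(o["qpos"])
P=np.array(P); print("t",o["clock"],"mean",np.round(P.mean(0),4),"sd",np.round(P.std(0),4),"F",np.round(np.mean(F,0),2),"w",round(o["gripper_width"],4))
R0=Ro.from_quat(np.array(Q)).mean(); q=np.array(q); print("q",np.round(q.mean(0),4),"sd",np.round(q.std(0),5))
yaw=np.radians(-3.06); d=P.mean(0)-[.5802,-.0798,.075]
print("shelf frame rel row_start",np.round(Ro.from_euler('z',yaw).inv().apply(d),4))
if len(sys.argv)>2:
    x,y,z,th,yw=map(float,sys.argv[2:7]); R=mk(np.radians(th),np.radians(yw))
    print("rv",np.round((R0.inv()*R).as_rotvec(),4),"sh",np.round(R0.inv().apply(np.array([x,y,z])-P.mean(0)),4))
E
python3 avg.py 5 .582 -.047 .115 0 -3.06
```

```text
t 4.3667 mean [ 0.5846 -0.0473  0.1205] sd [0. 0. 0.] F [-3.3   0.57  6.05] w 0.0589
q [-1.7750e-01  1.9840e-01  1.4145e+00  1.0000e-04  1.5282e+00 -1.2560e-01] sd [2.e-05 1.e-05 2.e-05 1.e-05 2.e-05 1.e-05]
shelf frame rel row_start [0.0027 0.0327 0.0455]
rv [ 0.0014 -0.0001 -0.0005] sh [ 0.0055 -0.0026 -0.0002]
```

drive_tool --pt "0 0 0 0 -0.002 0.004 0.5" --pt "0 0 0 0 -0.003 0.008 0.5" --pt "0 0 0 0 -0.003 0.011 0.5" --pt "0 0 0 0 -0.003 0.013 0.5" --pt "0 0 0 0 -0.003 0.013 0.5" --squeeze 20

```text
clock: 4.78
ee_pos: [0.5823, -0.0599, 0.1206]
eef_rot: [0.514, 0.486, -0.512, 0.487]
wrist_force: [1.0, 2.8, 6.6]
gripper_width: 0.0585
```

```bash
python3 avg.py 2
```

```text
t 4.8333 mean [ 0.5823 -0.0599  0.1206] sd [0. 0. 0.] F [1.01 2.89 6.62] w 0.0587
q [-0.2006  0.1934  1.4201  0.0021  1.5246 -0.1485] sd [7.e-05 2.e-05 1.e-05 1.e-04 0.e+00 3.e-05]
shelf frame rel row_start [0.001  0.02   0.0456]
```

drive_tool --pt "0 0 0 0 0 0.001 0.5" --pt "0 0 0 0 0 0.002 0.5" --pt "0 0 0 0 0 0.002 0.5"

```text
clock: 5.08
ee_pos: [0.5822, -0.0611, 0.1206]
eef_rot: [0.514, 0.487, -0.511, 0.487]
wrist_force: [1.6, 5.5, 6.1]
gripper_width: 0.0582
```

```bash
python3 avg.py 2 .5812 -.062 .12 0 -3.06
```

```text
t 5.1333 mean [ 0.5822 -0.0611  0.1206] sd [0. 0. 0.] F [1.23 5.24 6.41] w 0.0584
q [-0.2034  0.1937  1.4199  0.0033  1.525  -0.1518] sd [5.e-05 0.e+00 1.e-05 5.e-05 1.e-05 1.e-05]
shelf frame rel row_start [0.001  0.0188 0.0456]
rv [ 0.0017 -0.0028 -0.0035] sh [ 0.0006 -0.0009  0.001 ]
```

drive_tool --pt "0 0 0 0 0 0.001 0.5" --pt "0 0 0 0 0 0.002 0.5" --pt "0 0 0 0 0 0.002 0.5"

```text
clock: 5.38
ee_pos: [0.5822, -0.0612, 0.1207]
eef_rot: [0.515, 0.488, -0.51, 0.486]
wrist_force: [1.6, 9.1, 6.5]
gripper_width: 0.0581
```

```bash
python3 avg.py 2 .5812 -.062 .12 0 -3.06
```

```text
t 5.4333 mean [ 0.5822 -0.0612  0.1206] sd [0. 0. 0.] F [2.05 8.84 7.14] w 0.0581
q [-0.2057  0.1938  1.4197  0.0068  1.5256 -0.1548] sd [6.e-05 2.e-05 2.e-05 1.e-04 1.e-05 2.e-05]
shelf frame rel row_start [0.001  0.0187 0.0456]
rv [ 0.0022 -0.0063 -0.0035] sh [ 0.0006 -0.0009  0.0008]
```

drive_tool --pt "0 0 0 0 0 -0.002 0.5" --pt "0 0 0 0 0 -0.002 1" --pt "0 0 0 0 0 -0.002 1" --pt "0 0 0 0 0 -0.002 1" --pt "0 0 0 0 0 -0.002 1"

```text
clock: 5.85
ee_pos: [0.5803, -0.0628, 0.1182]
eef_rot: [-0.512, -0.487, 0.514, -0.486]
wrist_force: [-0.1, 0.2, 0.8]
gripper_width: 0.0816
```

```bash
python3 avg.py 1 .5812 -.062 .19 0 -3.06
```

```text
t 5.85 mean [ 0.5803 -0.0628  0.1182] sd [0. 0. 0.] F [-0.15  0.16  0.79] w 0.0816
q [-2.0450e-01  1.9530e-01  1.4229e+00 -7.0000e-04  1.5252e+00 -1.5180e-01] sd [0. 0. 0. 0. 0. 0.]
shelf frame rel row_start [-0.0008  0.017   0.0432]
rv [0.0007 0.0004 0.0018] sh [-0.0718  0.0007 -0.0008]
```

drive_tool --pt "0 0 0 -0.035 0 0 1" --pt "0 0 0 -0.07 0.001 0 1" --pt "0 0 0 -0.07 0.003 -0.03 1" --pt "0 0 0 -0.07 0.003 -0.07 1" --pt "0 0 0 -0.07 0.003 -0.079 1"

```text
clock: 6.27
ee_pos: [0.5882, 0.0203, 0.1897]
eef_rot: [0.513, 0.488, -0.511, 0.487]
wrist_force: [-0.6, 0.2, -1.3]
gripper_width: 0.0938
```

```bash
python3 avg.py 2 .5864 .0168 .118 0 -3.06
```

```text
t 6.3167 mean [0.5881 0.0202 0.1894] sd [0.0002 0.0001 0.0004] F [ 0.17  0.45 -0.84] w 0.0941
q [-0.0633  0.176   1.3033  0.0022  1.6619 -0.0146] sd [1.0e-04 2.4e-04 4.4e-04 5.2e-04 7.0e-05 5.4e-04]
shelf frame rel row_start [0.0025 0.1003 0.1144]
rv [ 0.0049 -0.0022 -0.0003] sh [ 0.0714 -0.0015  0.0036]
```

drive_tool --pt "0 0 0 0.01 -0.001 0.003 1" --pt "0 0 0 0.035 -0.001 0.003 1" --pt "0 0 0 0.07 -0.001 0.003 1" --pt "0 0 0 0.07 -0.001 0.003 0.5" --pt "0 0 0 0.07 -0.001 0.003 0.5" --squeeze 20

```text
clock: 6.73
ee_pos: [0.5843, 0.0121, 0.1156]
eef_rot: [-0.511, -0.488, 0.515, -0.485]
wrist_force: [-0.6, 0.4, -0.1]
gripper_width: 0.084
```

drive_tool --pt "0 0 0 0 0 0 0.5" --pt "0 0 0 0 0 0 0.5" --pt "0 0 0 0 0 0 0.5" --pt "0 0 0 0 0 0 0.5" --pt "0 0 0 0 0 0 0.5"

```text
clock: 7.15
ee_pos: [0.5876, 0.0133, 0.1214]
eef_rot: [0.513, 0.486, -0.512, 0.488]
wrist_force: [-1.1, -1.6, 6.1]
gripper_width: 0.0579
```

```bash
python3 avg.py 2 .5841 -.0252 .118 0 -3.06
```

```text
t 7.2 mean [0.5876 0.0133 0.1214] sd [0. 0. 0.] F [-1.51 -0.82  5.75] w 0.0578
q [-7.3600e-02  1.9890e-01  1.4122e+00 -4.0000e-04  1.5278e+00 -2.1600e-02] sd [2.e-05 0.e+00 3.e-05 5.e-05 2.e-05 0.e+00]
shelf frame rel row_start [0.0024 0.0934 0.0464]
rv [ 0.0014  0.0004 -0.0027] sh [ 0.0034 -0.0015  0.0387]
```

drive_tool --pt "0 0 0 0 -0.001 0.008 0.5" --pt "0 0 0 0 -0.001 0.017 0.5" --pt "0 0 0 0 -0.001 0.026 0.5" --pt "0 0 0 0 -0.001 0.032 0.5" --pt "0 0 0 0 -0.001 0.035 0.5"

```text
clock: 7.62
ee_pos: [0.5857, -0.0205, 0.1214]
eef_rot: [0.515, 0.486, -0.511, 0.487]
wrist_force: [1.2, 4.4, 5.3]
gripper_width: 0.0578
```

drive_tool --pt "0 0 0 0 0 0.001 0.5" --pt "0 0 0 0 0 0.002 0.5" --pt "0 0 0 0 0 0.003 0.5"

```text
clock: 7.87
ee_pos: [0.5856, -0.0228, 0.1215]
eef_rot: [0.515, 0.486, -0.511, 0.487]
wrist_force: [0.7, 3.6, 6.3]
gripper_width: 0.0577
```

```bash
python3 avg.py 2 .5841 -.0252 .118 0 -3.06
```

```text
t 7.9167 mean [ 0.5856 -0.0229  0.1215] sd [0.     0.0001 0.    ] F [1.24 3.39 5.77] w 0.0579
q [-0.1381  0.1933  1.4186  0.0037  1.5249 -0.0868] sd [6.0e-05 1.0e-05 1.0e-05 1.1e-04 1.0e-05 2.0e-05]
shelf frame rel row_start [0.0024 0.0571 0.0465]
rv [ 0.002  -0.0033 -0.0051] sh [ 0.0034 -0.0014  0.0024]
```

drive_tool --pt "0 0 0 0 -0.001 0.001 0.5" --pt "0 0 0 0 -0.001 0.002 0.5" --pt "0 0 0 0 -0.001 0.003 0.5" --pt "0 0 0 0 -0.001 0.003 0.5"

```text
clock: 8.25
ee_pos: [0.5846, -0.026, 0.1215]
eef_rot: [0.515, 0.486, -0.511, 0.488]
wrist_force: [1.0, 4.2, 5.9]
gripper_width: 0.058
```

```bash
python3 avg.py 1 .5841 -.0252 .118 0 -3.06
```

```text
t 8.25 mean [ 0.5846 -0.026   0.1215] sd [0. 0. 0.] F [0.97 4.19 5.86] w 0.058
q [-0.1433  0.1912  1.4211  0.0034  1.524  -0.092 ] sd [0. 0. 0. 0. 0. 0.]
shelf frame rel row_start [0.0016 0.054  0.0465]
rv [ 0.002  -0.0029 -0.0056] sh [ 0.0035 -0.0006 -0.0007]
```

drive_tool --pt "0 0 0 0 0 0.001 0.5" --pt "0 0 0 0 0 0.002 0.5" --pt "0 0 0 0 0 0.003 0.5" --pt "0 0 0 0 0 0.003 0.5"

```text
clock: 8.58
ee_pos: [0.5844, -0.0286, 0.1215]
eef_rot: [0.515, 0.487, -0.51, 0.488]
wrist_force: [1.4, 4.4, 6.3]
gripper_width: 0.0578
```

```bash
python3 avg.py 1 .5841 -.0252 .118 0 -3.06
```

```text
t 8.5833 mean [ 0.5844 -0.0286  0.1215] sd [0. 0. 0.] F [1.41 4.37 6.31] w 0.0578
q [-0.1482  0.1911  1.4211  0.0041  1.5244 -0.0972] sd [0. 0. 0. 0. 0. 0.]
shelf frame rel row_start [0.0015 0.0514 0.0465]
rv [ 0.0023 -0.0036 -0.0053] sh [ 0.0035 -0.0005 -0.0033]
```

drive_tool --pt "0 0 0 0 0 0.001 0.5" --pt "0 0 0 0 0 0.002 0.5" --pt "0 0 0 0 0 0.003 0.5" --pt "0 0 0 0 0 0.003 0.5"

```text
clock: 8.92
ee_pos: [0.5843, -0.0299, 0.1215]
eef_rot: [0.515, 0.487, -0.509, 0.487]
wrist_force: [1.7, 9.1, 6.1]
gripper_width: 0.0579
```

```bash
python3 avg.py 1 .5841 -.0252 .118 0 -3.06
```

```text
t 8.9167 mean [ 0.5843 -0.0299  0.1215] sd [0. 0. 0.] F [1.67 9.11 6.13] w 0.0579
q [-0.1522  0.1911  1.4212  0.0069  1.5246 -0.1024] sd [0. 0. 0. 0. 0. 0.]
shelf frame rel row_start [0.0014 0.05   0.0465]
rv [ 0.0033 -0.0064 -0.0053] sh [ 0.0035 -0.0005 -0.0047]
```

```bash
cat > ik.py <<'E'
from kin import *
from scipy.optimize import least_squares
M=Ro.from_matrix([[0,-1,0],[0,0,-1],[1,0,0]])
def fk(q,p):
    r0,h,L1,L2,e,Lt=p
    A=Ro.from_euler('z',q[0]); B=A*Ro.from_euler('y',q[1]); C=A*Ro.from_euler('y',q[1]+q[2])
    x=A.apply([r0,0,h])+B.apply([0,0,L1])+C.apply([e,0,L2]); D=Rq(q)
    return x+D.apply([0,0,Lt]), D*M
data=[([1.0759,.0879,1.3722,0,1.6836,-.1031],[.2097,.5079,.2043]),([1.08,.09,1.37,0,1.68,-.1],[.21,.5083,.2055]),
([.68,-.1,1.54,0,1.7,.13],[.3266,.334,.2151]),([.23,-.09,1.51,0,1.72,.28],[.4439,.1616,.2243]),([-.12,.11,1.3,0,1.74,-.07],[.5603,-.0111,.2324]),
([-.1775,.1984,1.4145,.0001,1.5282,-.1256],[.5846,-.0473,.1205]),([-.2057,.1938,1.4197,.0068,1.5256,-.1548],[.5822,-.0612,.1206]),
([-.0633,.176,1.3033,.0022,1.6619,-.0146],[.5881,.0202,.1894]),([-.0736,.1989,1.4122,0,1.5278,-.0216],[.5876,.0133,.1214]),([-.1522,.1911,1.4212,.0069,1.5246,-.1024],[.5843,-.0299,.1215])]
def res(p): return np.concatenate([(fk(q,p)[0]-x)*1000 for q,x in data]+[(np.array(p)-[0,.35,.4,.4,0,.25])*1])
P=least_squares(res,[0,.35,.4,.4,0,.25]).x
if __name__=="__main__":
    print(P, np.abs(res(P)[:-6]).reshape(-1,3).max(0))
lo=[-3.1,-.76,.27,-1.08,.17,-2.57];hi=[3.1,2.03,2.55,4.22,2.65,2.57]
def ik(pos,R,q0=(-.3,.3,1.4,0,1.5,0)):
    f=lambda q:np.r_[(fk(q,P)[0]-pos)*10,(fk(q,P)[1].inv()*R).as_rotvec()]
    r=least_squares(f,q0,bounds=(lo,hi)); return r.x,np.linalg.norm(r.fun)
E
python3 - <<'E'
from ik import *
from mv import mk
print(P,np.abs(res(P)[:-6]).reshape(-1,3).max(0))
D=np.radians
for n,p,th,yw in (("far",[.5993,-.321,.013],45,5.2),("farpre",[.6044,-.3773,.0696],45,5.2),("farup",[.6,-.33,.2],45,5.2),("far30",[.5993,-.321,.013],30,5.2),("near",[.373,-.284,.013],45,14.1),("place",[.59,.01,.12],-45,-3.06),("placeup",[.59,.03,.25],-45,-3.06),("place2",[.593,.05,.12],-45,-3.06),("place60",[.59,.01,.12],-60,-3.06)):
  for q0 in ((-.3,.3,1.4,.6*np.sign(th),1.5,0),): print(n,np.round(ik(p,mk(D(th),D(yw)),q0)[0],2),round(ik(p,mk(D(th),D(yw)),q0)[1],4))
E
```

```text
[-0.0151051   6.37871276  0.60177452  0.47878116  0.38800114  6.44028402] [57.70758334 56.23627741  1.94723138]
far [-1.4   1.07  0.27  0.09  1.9  -1.43] 0.6811
farpre [-1.4   1.01  0.27  0.09  1.95 -1.43] 0.6904
farup [-1.41  0.9   0.27  0.1   2.07 -1.43] 0.6857
far30 [-1.34  1.07  0.27  0.08  1.9  -1.39] 0.4218
near [-1.28  1.06  0.27  0.05  1.92 -1.5 ] 0.6772
place [ 1.43  1.01  0.27 -0.1   2.01  1.42] 0.63
placeup [ 1.44  0.89  0.27 -0.11  2.13  1.41] 0.6361
place2 [ 1.43  1.01  0.27 -0.1   2.01  1.42] 0.6364
place60 [ 1.47  1.02  0.27 -0.1   2.01  1.44] 0.8899
```

drive_tool --pt "0 0 0 0 0 -0.002 0.5" --pt "0 0 0 0 0 -0.002 1" --pt "0 0 0 0 0 -0.002 1" --pt "0 0 0 0 0 -0.002 1" --pt "0 0 0 0 0 -0.002 1"

```text
clock: 9.33
ee_pos: [0.5821, -0.0317, 0.1184]
eef_rot: [-0.513, -0.487, 0.513, -0.486]
wrist_force: [-0.4, 0.4, -0.2]
gripper_width: 0.0813
```

```bash
sed -i 's/r0,h,L1,L2,e,Lt=p/r0,h,L1,L2,e,Lt,d=p/; s/A.apply(\[r0,0,h\])/A.apply([r0,d,h])/; s/\[0,.35,.4,.4,0,.25\]/[0,.35,.4,.4,0,.25,.05]/g; s/\[:-6\]/[:-7]/; s/)\*1\])/)*[10,10,10,10,10,30,1]])/' ik.py
python3 - <<'E'
from ik import *
from mv import mk
print(P,np.round(res(P)[:-7].reshape(-1,3),1))
D=np.radians
for n,p,th,yw in (("far",[.5993,-.321,.013],45,5.2),("farpre",[.6044,-.3773,.0696],45,5.2),("farup",[.6,-.33,.2],45,5.2),("far30",[.5993,-.321,.013],30,5.2),("near",[.373,-.284,.013],45,14.1),("place",[.59,.01,.12],-45,-3.06),("placeup",[.59,.03,.25],-45,-3.06),("place2",[.593,.05,.12],-45,-3.06),("place60",[.59,.01,.12],-60,-3.06)):
  for q0 in ((-.3,.3,1.4,.6*np.sign(th),1.5,0),): print(n,np.round(ik(p,mk(D(th),D(yw)),q0)[0],2),round(ik(p,mk(D(th),D(yw)),q0)[1],4))
E
python3 avg.py 1 .584 -.034 .21 0 -3.06
```

```text
[-0.00617945  0.08646906  0.45148498  0.50561217  0.10264364  0.28483222
  0.05615808] [[ 0.5 -0.1  0.9]
 [-0.9  2.1 -0.3]
 [-1.2  1.4 -0.1]
 [-0.1 -0.   1.5]
 [-1.1  0.2 -2.4]
 [-0.1 -0.5 -0.1]
 [-0.4 -0.9 -0.1]
 [ 0.2 -0.6  0.7]
 [-0.2 -0.3 -0.1]
 [-0.4 -0.9 -0.1]]
far [-0.77  0.82  0.91  0.53  2.   -0.78] 0.0
farpre [-0.81  0.88  0.69  0.55  2.16 -0.73] 0.0
farup [-0.78  0.74  0.67  0.64  2.27 -0.58] 0.0
far30 [-0.72  0.69  1.03  0.36  1.8  -0.8 ] 0.0
near [-0.94  0.47  1.46  0.29  1.94 -1.18] 0.0
place [ 0.25  0.36  1.38 -0.74  1.66  0.34] 0.0
placeup [ 0.28  0.31  1.19 -0.77  1.86  0.19] 0.0
place2 [ 0.31  0.4   1.33 -0.73  1.71  0.37] 0.0
place60 [ 0.32  0.45  1.38 -0.96  1.74  0.42] 0.0
t 9.3333 mean [ 0.5821 -0.0317  0.1184] sd [0. 0. 0.] F [-0.36  0.4  -0.24] w 0.0813
q [-1.5140e-01  1.9320e-01  1.4249e+00 -4.0000e-04  1.5249e+00 -9.8900e-02] sd [0. 0. 0. 0. 0. 0.]
shelf frame rel row_start [-0.0007  0.0481  0.0434]
rv [0.001  0.0003 0.0015] sh [-0.0916  0.0019  0.0022]
```

drive_tool --pt "0 0 0 -0.03 0 0 1" --pt "0 0 0 -0.07 0 0 1" --pt "0 0 0 -0.1 0 0 1" --pt "0 0 0 -0.1 0 0.04 1" --pt "0 0 0 -0.1 0 0.08 1"

```text
clock: 9.75
ee_pos: [0.5799, -0.111, 0.2227]
eef_rot: [0.513, 0.486, -0.511, 0.49]
wrist_force: [-0.1, -0.1, -0.7]
gripper_width: 0.0936
```

```bash
python3 avg.py 1 .607 -.39 .13 45 5.2
```

```text
t 9.75 mean [ 0.5799 -0.111   0.2227] sd [0. 0. 0.] F [-0.13 -0.08 -0.69] w 0.0936
q [-0.2851  0.17    1.2448 -0.      1.7202 -0.2374] sd [0. 0. 0. 0. 0. 0.]
shelf frame rel row_start [ 0.0013 -0.0311  0.1477]
rv [-0.1288  0.7861 -0.0603] sh [0.0934 0.0398 0.2773]
```

drive_tool --pt "-0.129 0.786 -0.06 0 0.04 0.277 1" --pt "-0.129 0.786 -0.06 0 0.04 0.277 1" --pt "-0.129 0.786 -0.06 0 0.04 0.277 1" --pt "-0.129 0.786 -0.06 0.02 0.04 0.277 1" --pt "-0.129 0.786 -0.06 0.04 0.04 0.277 1"

```text
clock: 10.17
ee_pos: [0.5967, -0.32, 0.2049]
eef_rot: [0.609, 0.647, -0.318, 0.331]
wrist_force: [3.4, 0.5, 1.6]
gripper_width: 0.0941
```

```bash
python3 avg.py 1 .6044 -.38 .09 45 5.2
```

```text
t 10.1667 mean [ 0.5967 -0.32    0.2049] sd [0. 0. 0.] F [3.36 0.46 1.56] w 0.0941
q [-0.7785  0.7066  0.6717  0.491   2.1907 -0.6303] sd [0. 0. 0. 0. 0. 0.]
shelf frame rel row_start [ 0.0293 -0.239   0.1299]
rv [-0.0314  0.1684 -0.0165] sh [0.0588 0.0052 0.1157]
```

drive_tool --pt "-0.031 0.168 -0.016 0 0.005 0.04 1" --pt "-0.031 0.168 -0.016 0.03 0.005 0.075 1" --pt "-0.031 0.168 -0.016 0.059 0.005 0.116 1" --pt "-0.031 0.168 -0.016 0.059 0.005 0.116 1" --pt "-0.031 0.168 -0.016 0.059 0.005 0.116 1"

```text
clock: 10.58
ee_pos: [0.6018, -0.3765, 0.0788]
eef_rot: [0.623, 0.685, -0.26, 0.274]
wrist_force: [-0.5, -0.1, -0.6]
gripper_width: 0.0937
```

```bash
python3 - <<'E'
from h import *
s=snapshot("side");save(s,"s2.png",(320,150,480,300),5)
t=snapshot("top");save(t,"t2.png",(350,120,510,260),5)
E
python3 avg.py 2 .6018 -.349 .041 45 5.2
```

```text
t 10.7333 mean [ 0.6049 -0.376   0.0902] sd [0.0004 0.     0.0013] F [0.07 0.36 1.23] w 0.094
q [-0.8443  0.9924  0.4959  0.562   2.2466 -0.7131] sd [3.80e-04 1.57e-03 8.00e-04 1.00e-05 6.00e-05 6.00e-05]
shelf frame rel row_start [ 0.0405 -0.2945  0.0152]
rv [-0.0008  0.0035  0.0032] sh [ 0.0541 -0.0004  0.0153]
```

View pics/s2.png

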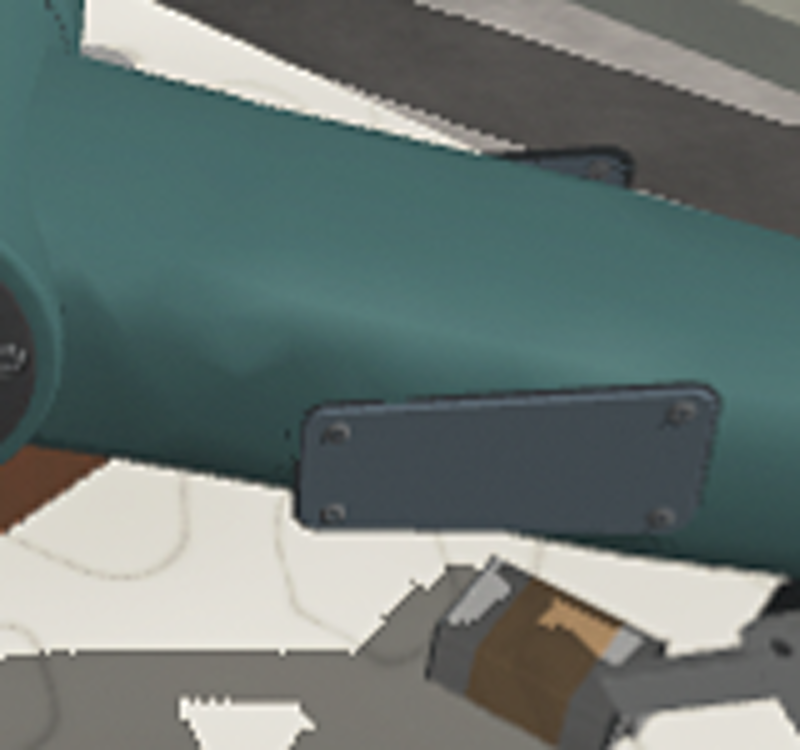

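View pics/t2.png

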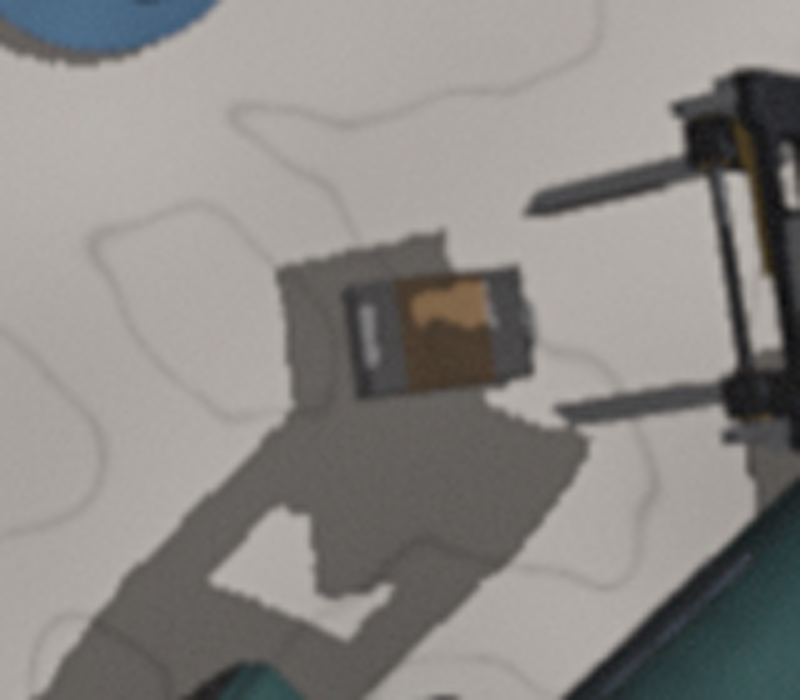

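drive_tool --pt "0 0 0 0.015 0 0.005 1" --pt "0 0 0 0.03 0 0.01 1" --pt "0 0 0 0.045 0 0.015 1" --pt "0 0 0 0.054 0 0.015 1" --pt "0 0 0 0.054 0 0.015 1"

```text
clock: 11.15
ee_pos: [0.6027, -0.3471, 0.0422]
eef_rot: [0.621, 0.683, -0.26, 0.284]
wrist_force: [0.6, 0.2, -0.6]
gripper_width: 0.0943
```

```bash
python3 avg.py 2 .5993 -.321 .013 45 5.2
```

```text
t 11.2 mean [ 0.6027 -0.3476  0.0425] sd [0.0001 0.0005 0.0003] F [ 0.25 -0.09 -0.38] w 0.0939
q [-0.8238  0.9515  0.6612  0.5265  2.1286 -0.7731] sd [3.90e-04 2.50e-04 1.19e-03 6.00e-05 3.90e-04 9.00e-05]
shelf frame rel row_start [ 0.0368 -0.2662 -0.0325]
rv [0.0007 0.0051 0.0037] sh [ 0.0398 -0.0009  0.0017]
```

drive_tool --pt "0 0.004 0 0.01 0 0.001 1" --pt "0 0.004 0 0.02 0 0.001 1" --pt "0 0.004 0 0.03 0 0.001 1" --pt "0 0.004 0 0.036 -0.001 0.001 1" --pt "0 0.004 0 0.036 -0.001 0.001 1"

```text
clock: 11.62
ee_pos: [0.5985, -0.3242, 0.0138]
eef_rot: [0.622, 0.683, -0.259, 0.281]
wrist_force: [-0.3, -0.2, -0.6]
gripper_width: 0.094
```

```bash
python3 avg.py 2 .5993 -.321 .013 45 5.2
```

```text
t 11.6667 mean [ 0.5986 -0.3245  0.0138] sd [0.     0.0003 0.    ] F [-0.23 -0.04 -0.39] w 0.0942
q [-0.81    0.9271  0.7653  0.5167  2.0569 -0.7998] sd [2.7e-04 3.2e-04 5.6e-04 2.0e-05 1.5e-04 6.0e-05]
shelf frame rel row_start [ 0.0314 -0.2434 -0.0612]
rv [-0.0021 -0.001   0.0036] sh [ 0.003   0.0011 -0.0018]
```

drive_tool --pt "0 0 0 0 0 0 0.5" --pt "0 0 0 0 0 0 0.5" --pt "0 0 0 0 0 0 0.5" --pt "0 0 0 0 0 0 0.5" --pt "0 0 0 0 0 0 0.5" --squeeze 35

```text
clock: 12.08
ee_pos: [0.5979, -0.3251, 0.0115]
eef_rot: [0.623, 0.683, -0.259, 0.28]
wrist_force: [0.5, -0.3, -0.2]
gripper_width: 0.0641
```

drive_tool --pt "0 0 0 0 0 0 0.5" --pt "0 0 0 0 0 0 0.5" --pt "0 0 0 0 0 0 0.5"

```text
clock: 12.33
ee_pos: [0.5981, -0.3249, 0.0114]
eef_rot: [0.623, 0.683, -0.259, 0.28]
wrist_force: [1.2, -0.2, -0.6]
gripper_width: 0.0577
```

```bash
python3 avg.py 2 .5986 -.36 .12 45 5.2
```

```text
t 12.3833 mean [ 0.5981 -0.3249  0.0114] sd [0. 0. 0.] F [ 1.27 -0.45 -0.39] w 0.0579
q [-0.811   0.9304  0.7655  0.5168  2.0559 -0.8   ] sd [2.e-05 1.e-05 3.e-05 4.e-05 5.e-05 0.e+00]
shelf frame rel row_start [ 0.031  -0.2438 -0.0636]
rv [-0.0041 -0.0031  0.0036] sh [-0.1014 -0.0033 -0.0523]
```

drive_tool --pt "0 0 0 -0.02 0 -0.02 0.5" --pt "0 0 0 -0.045 0 -0.045 0.5" --pt "0 0 0 -0.07 0 -0.07 0.5" --pt "0 0 0 -0.09 0 -0.09 0.5" --pt "0 0 0 -0.09 0 -0.09 0.5"

```text
clock: 12.8
ee_pos: [0.6, -0.3265, 0.1464]
eef_rot: [0.622, 0.681, -0.259, 0.286]
wrist_force: [-0.1, -1.1, 0.4]
gripper_width: 0.0579
```

```bash
python3 avg.py 1 .59 -.2 .28 -45 -3.06
python3 - <<'E'
from h import *
t=snapshot("top");save(t,"t3.png",(350,120,510,260),5)
E
```

```text
t 12.8 mean [ 0.6    -0.3265  0.1464] sd [0. 0. 0.] F [-0.12 -1.11  0.38] w 0.0579
q [-0.8106  0.8461  0.6329  0.5862  2.2313 -0.6734] sd [0. 0. 0. 0. 0. 0.]
shelf frame rel row_start [ 0.0329 -0.2453  0.0714]
rv [ 0.1612 -1.5619 -0.003 ] sh [-0.0059  0.002  -0.1842]
```

View pics/t3.png

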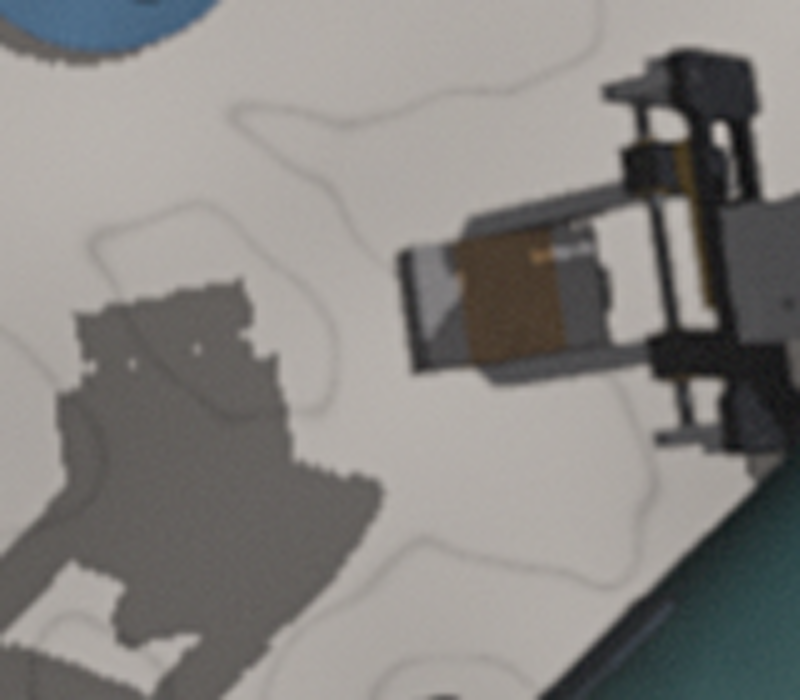

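drive_tool --pt "0.161 -1.562 -0.003 -0.02 0 -0.03 0.5" --pt "0.161 -1.562 -0.003 -0.03 0 -0.06 0.5" --pt "0.161 -1.562 -0.003 -0.03 0 -0.1 0.5" --pt "0.161 -1.562 -0.003 -0.02 0 -0.14 0.5" --pt "0.161 -1.562 -0.003 -0.006 0 -0.17 0.5"

```text
clock: 13.27
ee_pos: [0.5889, -0.2099, 0.265]
eef_rot: [0.521, 0.555, -0.46, 0.457]
wrist_force: [1.6, 1.6, -1.0]
gripper_width: 0.0577
```

```bash
python3 avg.py 1 .587 -.05 .29 -45 -3.06

```

```text
t 13.2667 mean [ 0.5889 -0.2099  0.265 ] sd [0. 0. 0.] F [ 1.62  1.6  -0.98] w 0.0577
q [-0.5006  0.3335  0.9714  0.1286  1.944  -0.4909] sd [0. 0. 0. 0. 0. 0.]
shelf frame rel row_start [ 0.0157 -0.1295  0.19  ]
rv [ 0.0966 -0.9422  0.0053] sh [ 0.0005  0.0026 -0.1619]
```

drive_tool --pt "0.097 -0.942 0.005 0 0.001 -0.03 0.5" --pt "0.097 -0.942 0.005 0 0.001 -0.06 0.5" --pt "0.097 -0.942 0.005 0 0.002 -0.09 0.5" --pt "0.097 -0.942 0.005 0 0.002 -0.13 0.5" --pt "0.097 -0.942 0.005 0 0.003 -0.162 0.5"

```text
clock: 13.68
ee_pos: [0.586, -0.0481, 0.2895]
eef_rot: [-0.369, -0.374, 0.614, -0.589]
wrist_force: [1.3, 0.5, -1.8]
gripper_width: 0.0575
```

```bash
python3 avg.py 1 .5871 .03 .23 -45 -3.06

```

```text
t 13.6833 mean [ 0.586  -0.0481  0.2895] sd [0. 0. 0.] F [ 1.28  0.55 -1.76] w 0.0575
q [ 0.0863  0.2132  1.1361 -0.4765  1.84   -0.0116] sd [0. 0. 0. 0. 0. 0.]
shelf frame rel row_start [0.0041 0.032  0.2145]
rv [ 0.0367 -0.3213  0.0032] sh [ 0.0183  0.0005 -0.0965]
```

drive_tool --pt "0.037 -0.321 0.003 0 0 -0.03 0.5" --pt "0.037 -0.321 0.003 0 0 -0.06 0.5" --pt "0.037 -0.321 0.003 0.01 0 -0.096 0.5" --pt "0.037 -0.321 0.003 0.018 0 -0.096 0.5" --pt "0.037 -0.321 0.003 0.018 0 -0.096 0.5"

```text
clock: 14.1
ee_pos: [0.5857, 0.0302, 0.2227]
eef_rot: [-0.272, -0.27, 0.671, -0.635]
wrist_force: [-0.2, 0.1, -1.4]
gripper_width: 0.058
```

```bash
python3 - <<'E'
from h import *
t=snapshot("top");save(t,"t4.png",(230,130,390,270),5)
s=snapshot("side");save(s,"s4.png",(220,100,380,250),5)
E
python3 avg.py 1 .5871 .03 .13 -45 -3.06

```

```text
t 14.2 mean [0.5875 0.0273 0.2298] sd [0. 0. 0.] F [ 0.24 -0.87 -1.43] w 0.0576
q [ 0.3412  0.3594  1.1985 -0.7429  1.8582  0.2769] sd [0. 0. 0. 0. 0. 0.]
shelf frame rel row_start [0.0016 0.1074 0.1548]
rv [ 0.0018 -0.004   0.0038] sh [ 0.069  -0.0002 -0.0721]
```

View pics/s4.png

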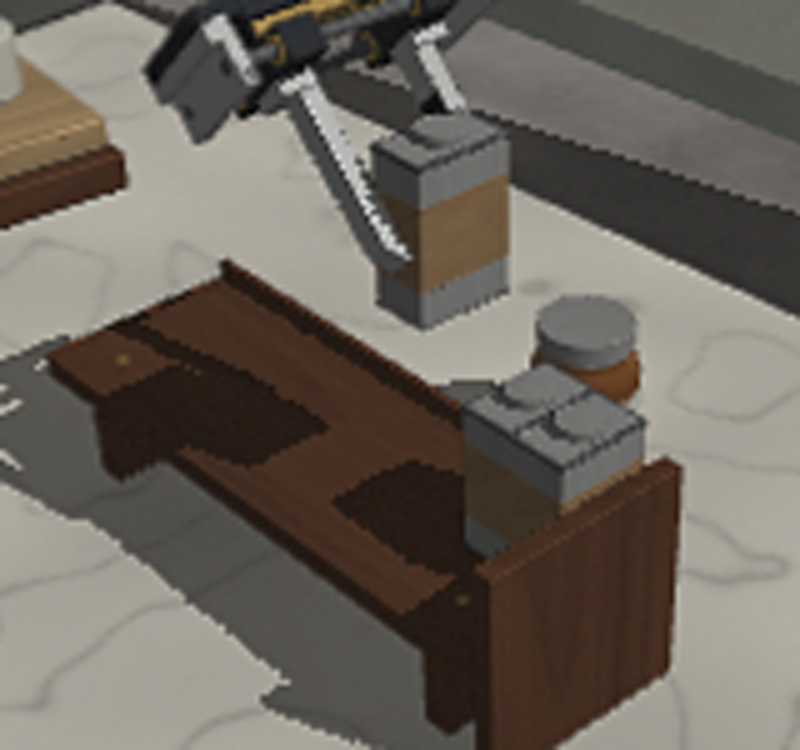

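View pics/t4.png

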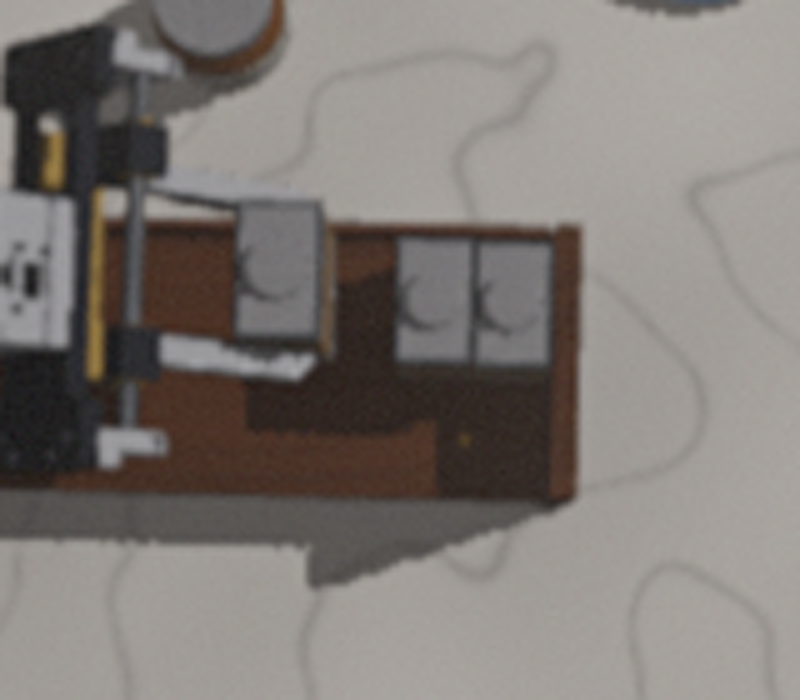

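drive_tool --pt "0 0 0 0.02 0 -0.02 0.5" --pt "0 0 0 0.04 0 -0.04 0.5" --pt "0 0 0 0.06 0 -0.06 0.5" --pt "0 0 0 0.07 0 -0.07 0.5" --pt "0 0 0 0.075 0 -0.075 0.5"

```text
clock: 14.62
ee_pos: [0.5875, 0.0265, 0.1245]
eef_rot: [-0.28, -0.265, 0.671, -0.633]
wrist_force: [0.2, 0.7, -3.0]
gripper_width: 0.0579
```

```bash
python3 avg.py 3 .5868 .0245 .110 -45 -3.06

```

```text
t 14.7167 mean [0.5877 0.0268 0.1248] sd [0.0003 0.0003 0.0007] F [ 0.09 -0.45 -2.56] w 0.0578
q [ 0.3399  0.4238  1.3252 -0.7138  1.7138  0.4101] sd [0.00047 0.00043 0.00096 0.00031 0.0005  0.00026]
shelf frame rel row_start [0.0018 0.1069 0.0498]
rv [-0.0019 -0.0056  0.0037] sh [ 0.0122 -0.0007 -0.0087]
```

drive_tool --pt "0 -0.004 0 0.003 0 -0.003 0.5" --pt "0 -0.004 0 0.006 0 -0.006 0.5" --pt "0 -0.004 0 0.008 0 -0.008 0.5" --pt "0 -0.004 0 0.009 0 -0.009 0.5" --pt "0 -0.004 0 0.009 0 -0.009 0.5"

```text
clock: 15.13
ee_pos: [0.5881, 0.0288, 0.1128]
eef_rot: [-0.279, -0.264, 0.671, -0.635]
wrist_force: [-1.5, 0.6, -2.3]
gripper_width: 0.0576
```

```bash
python3 avg.py 2 .5868 .0245 .110 -45 -3.06

```

```text
t 15.1833 mean [0.5881 0.0288 0.1128] sd [0.     0.     0.0001] F [-0.65  0.28 -2.03] w 0.0577
q [ 0.3444  0.4362  1.3352 -0.715   1.6985  0.4268] sd [1.e-05 3.e-05 7.e-05 7.e-05 4.e-05 3.e-05]
shelf frame rel row_start [0.0021 0.1089 0.0378]
rv [-0.0011 -0.002   0.0008] sh [ 0.0051 -0.0011  0.0011]
```

Down in 1 mm steps to the board.

drive_tool --pt "0 0 0 0.001 0 -0.001 0.5" --pt "0 0 0 0.0015 0 -0.0015 0.5" --pt "0 0 0 0.002 0 -0.002 0.5" --pt "0 0 0 0.002 0 -0.002 0.5"

```text
clock: 15.52
ee_pos: [0.588, 0.0287, 0.1098]
eef_rot: [-0.279, -0.264, 0.671, -0.635]
wrist_force: [0.6, 0.8, -2.0]
gripper_width: 0.0581
```

```bash
python3 avg.py 1 .5868 .0245 .110 -45 -3.06

```

```text
t 15.5167 mean [0.588  0.0287 0.1098] sd [0. 0. 0.] F [ 0.63  0.82 -1.99] w 0.0581
q [ 0.3442  0.4388  1.3381 -0.7145  1.6947  0.4302] sd [0. 0. 0. 0. 0. 0.]
shelf frame rel row_start [0.002  0.1088 0.0348]
rv [-0.0009 -0.0019  0.0012] sh [ 0.0028 -0.0009  0.0032]
```

drive_tool --pt "0 0 0 0.001 0 -0.001 0.5" --pt "0 0 0 0.0015 0 -0.0015 0.5" --pt "0 0 0 0.0015 0 -0.0015 0.5"

```text
clock: 15.77
ee_pos: [0.5882, 0.0287, 0.1087]
eef_rot: [-0.279, -0.263, 0.671, -0.635]
wrist_force: [-1.0, 0.9, 1.2]
gripper_width: 0.0576
```

```bash
python3 avg.py 1 .5868 .0245 .110 -45 -3.06

```

```text
t 15.7667 mean [0.5882 0.0287 0.1087] sd [0. 0. 0.] F [-1.02  0.89  1.22] w 0.0576
q [ 0.3444  0.4399  1.339  -0.715   1.6928  0.4327] sd [0. 0. 0. 0. 0. 0.]
shelf frame rel row_start [0.0022 0.1088 0.0337]
rv [-0.002  -0.0015  0.0004] sh [ 0.0021 -0.0012  0.004 ]
```

drive_tool --pt "0 0 0 0.004 -0.001 0.003 0.5" --pt "0 0 0 0.008 -0.001 0.007 0.5" --pt "0 0 0 0.012 -0.001 0.011 0.5" --pt "0 0 0 0.014 -0.001 0.013 0.5" --pt "0 0 0 0.014 -0.001 0.013 0.5"

```text
clock: 16.18
ee_pos: [0.5868, 0.0089, 0.1086]
eef_rot: [-0.28, -0.263, 0.67, -0.635]
wrist_force: [0.7, 2.9, 4.7]
gripper_width: 0.0578
```

```bash
python3 avg.py 1 .5868 .0245 .110 -45 -3.06

```

```text
t 16.1833 mean [0.5868 0.0089 0.1086] sd [0. 0. 0.] F [0.72 2.94 4.68] w 0.0578
q [ 0.3167  0.4198  1.3672 -0.7229  1.6673  0.419 ] sd [0. 0. 0. 0. 0. 0.]
shelf frame rel row_start [0.0019 0.0889 0.0336]
rv [-0.0035 -0.0018 -0.0011] sh [-0.012  -0.0009 -0.0101]
```

drive_tool --pt "0 0 0 0.001 0 0.001 0.5" --pt "0 0 0 0.002 0 0.002 0.5" --pt "0 0 0 0.003 0 0.003 0.5" --pt "0 0 0 0.003 0 0.003 0.5"

```text
clock: 16.52
ee_pos: [0.5866, 0.0052, 0.1086]
eef_rot: [-0.28, -0.263, 0.67, -0.635]
wrist_force: [0.1, 3.6, 5.5]
gripper_width: 0.0578
```

```bash
python3 avg.py 1 .5868 .0245 .110 -45 -3.06

```

```text
t 16.5167 mean [0.5866 0.0052 0.1086] sd [0. 0. 0.] F [0.12 3.64 5.46] w 0.0578
q [ 0.3112  0.4162  1.3721 -0.7241  1.6624  0.4156] sd [0. 0. 0. 0. 0. 0.]
shelf frame rel row_start [0.0019 0.0852 0.0336]
rv [-0.0034 -0.0021 -0.0014] sh [-0.0146 -0.0009 -0.0127]
```

drive_tool --pt "0 0 0 0.001 0 0.001 0.5" --pt "0 0 0 0.002 0 0.002 0.5" --pt "0 0 0 0.002 0 0.002 0.5"

```text
clock: 16.77
ee_pos: [0.5866, 0.0031, 0.1086]
eef_rot: [-0.28, -0.263, 0.67, -0.635]
wrist_force: [0.1, 5.8, 6.4]
gripper_width: 0.0579
```

```bash
python3 avg.py 1 .5868 .0245 .110 -45 -3.06

```

```text
t 16.7667 mean [0.5866 0.0031 0.1086] sd [0. 0. 0.] F [0.06 5.78 6.43] w 0.0579
q [ 0.3078  0.4136  1.3751 -0.7241  1.659   0.4132] sd [0. 0. 0. 0. 0. 0.]
shelf frame rel row_start [0.0019 0.0831 0.0336]
rv [-0.003  -0.0034 -0.0019] sh [-0.0161 -0.0009 -0.0142]
```

drive_tool --pt "0 0 0 0.001 0 0.001 0.5" --pt "0 0 0 0.002 0 0.002 0.5" --pt "0 0 0 0.002 0 0.002 0.5"

```text
clock: 17.02
ee_pos: [0.5866, 0.003, 0.1086]
eef_rot: [-0.281, -0.265, 0.669, -0.636]
wrist_force: [-0.1, 15.3, 8.6]
gripper_width: 0.0576
```

```bash
python3 avg.py 1 .5868 .0245 .110 -45 -3.06

```

```text
t 17.0167 mean [0.5866 0.003  0.1086] sd [0. 0. 0.] F [-0.12 15.34  8.62] w 0.0576
q [ 0.3064  0.4106  1.377  -0.7213  1.6556  0.4105] sd [0. 0. 0. 0. 0. 0.]
shelf frame rel row_start [0.002  0.083  0.0336]
rv [-0.0018 -0.0077 -0.0036] sh [-0.0161 -0.0009 -0.0143]
```

drive_tool --pt "0 0 0 -0.002 0 -0.001 0.5" --pt "0 0 0 -0.002 0 -0.001 1" --pt "0 0 0 -0.002 0 -0.001 1" --pt "0 0 0 -0.002 0 -0.001 1" --pt "0 0 0 -0.002 0 -0.001 1"

```text
clock: 17.43
ee_pos: [0.585, 0.001, 0.107]
eef_rot: [-0.278, -0.264, 0.671, -0.634]
wrist_force: [0.4, 1.6, -0.0]
gripper_width: 0.0808
```

drive_tool --pt "0 0 0 -0.015 0 0 1" --pt "0 0 0 -0.04 0 0 1" --pt "0 0 0 -0.075 0 0 1" --pt "0 0 0 -0.11 0 0 1" --pt "0 0 0 -0.13 0 -0.03 1"

```text
clock: 17.85
ee_pos: [0.5941, 0.1142, 0.1866]
eef_rot: [-0.284, -0.26, 0.67, -0.635]
wrist_force: [0.2, -0.1, 1.6]
gripper_width: 0.094
```

```bash
python3 avg.py 1 .5 -.2 .3 45 14.1
python3 - <<'E'
from h import *
t=snapshot("top");save(t,"t5.png",(230,130,390,270),5)
s=snapshot("side");save(s,"s5.png",(220,100,380,250),5)
E

```

```text
t 17.85 mean [0.5941 0.1142 0.1866] sd [0. 0. 0.] F [ 0.16 -0.12  1.63] w 0.094
q [ 0.4569  0.4767  1.1245 -0.7077  1.894   0.4115] sd [0. 0. 0. 0. 0. 0.]
shelf frame rel row_start [0.0035 0.1945 0.1116]
rv [-0.3383  1.5545 -0.0146] sh [ 0.1434 -0.074   0.3073]
```

View pics/s5.png

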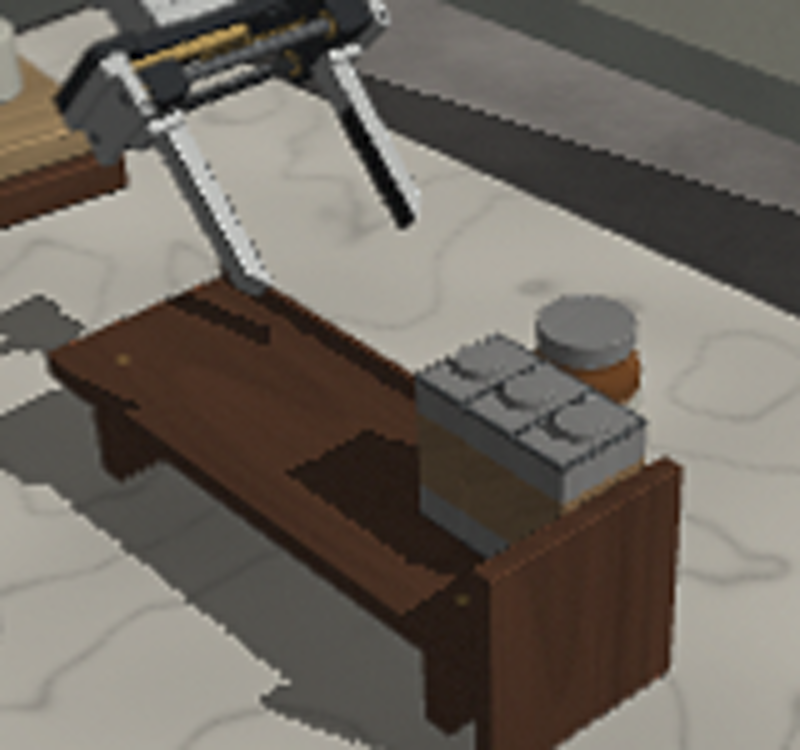

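View pics/t5.png

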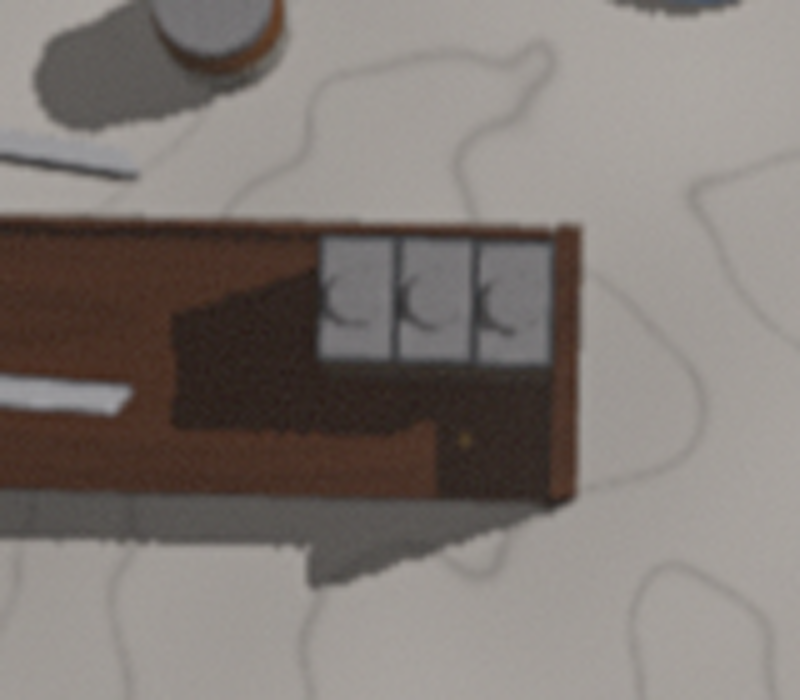

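drive_tool --pt "0 0 0 -0.02 0 0.02 1" --pt "0 0.1 0 -0.045 0 0.045 1" --pt "-0.05 0.2 0 -0.06 -0.01 0.07 1" --pt "-0.08 0.35 0 -0.04 -0.02 0.1 1" --pt "-0.1 0.46 0 -0.02 -0.03 0.13 1"

```text
clock: 18.37
ee_pos: [0.5578, 0.039, 0.2866]
eef_rot: [-0.391, -0.431, 0.576, -0.575]
wrist_force: [0.6, -1.6, 0.1]
gripper_width: 0.0942
```

```bash
python3 avg.py 1 .42 -.25 .26 45 14.1
```

```text
t 18.3667 mean [0.5578 0.039  0.2866] sd [0. 0. 0.] F [ 0.55 -1.63  0.15] w 0.0942
q [ 0.1667  0.1744  1.1523 -0.3388  1.8894  0.032 ] sd [0. 0. 0. 0. 0. 0.]
shelf frame rel row_start [-0.0287  0.1175  0.2116]
rv [-0.2307  1.1062 -0.003 ] sh [ 0.1239 -0.1456  0.2582]
```

drive_tool --pt "-0.231 1.106 -0.003 0.124 -0.146 0.258 1" --pt "-0.231 1.106 -0.003 0.124 -0.146 0.258 1" --pt "-0.231 1.106 -0.003 0.124 -0.146 0.258 1" --pt "-0.231 1.106 -0.003 0.124 -0.146 0.258 1" --pt "-0.231 1.106 -0.003 0.124 -0.146 0.258 1"

```text
clock: 18.78
ee_pos: [0.4648, -0.1504, 0.2699]
eef_rot: [0.51, 0.618, -0.405, 0.441]
wrist_force: [2.0, 0.0, -0.7]
gripper_width: 0.094
```

```bash
python3 avg.py 1 .391 -.345 .17 45 14.1
```

```text
t 18.7833 mean [ 0.4648 -0.1504  0.2699] sd [0. 0. 0.] F [ 2.03  0.03 -0.68] w 0.094
q [-0.5618  0.0933  1.2667  0.2015  2.0023 -0.6426] sd [0. 0. 0. 0. 0. 0.]
shelf frame rel row_start [-0.1114 -0.0767  0.1949]
rv [-0.1079  0.4952 -0.0037] sh [ 0.0494 -0.0973  0.2035]
```

drive_tool --pt "-0.108 0.495 -0.004 0.049 -0.097 0.203 1" --pt "-0.108 0.495 -0.004 0.049 -0.097 0.203 1" --pt "-0.108 0.495 -0.004 0.049 -0.097 0.203 1" --pt "-0.108 0.495 -0.004 0.049 -0.097 0.203 1" --pt "-0.108 0.495 -0.004 0.049 -0.097 0.203 1"

```text
clock: 19.2
ee_pos: [0.3965, -0.3277, 0.172]
eef_rot: [0.57, 0.73, -0.236, 0.294]
wrist_force: [-0.8, 0.3, -1.4]
gripper_width: 0.0938
```

```bash
python3 avg.py 1 .3886 -.342 .08 45 14.1
```

```text
t 19.2 mean [ 0.3965 -0.3277  0.172 ] sd [0. 0. 0.] F [-0.83  0.31 -1.35] w 0.0938
q [-0.9713  0.5487  1.0583  0.3266  2.2739 -1.0926] sd [0. 0. 0. 0. 0. 0.]
shelf frame rel row_start [-0.1702 -0.2574  0.097 ]
rv [-0.0104 -0.0119  0.0031] sh [ 0.0558 -0.0102  0.0743]
```

drive_tool --pt "-0.005 0 0 0.02 -0.005 0.025 1" --pt "-0.005 0 0 0.04 -0.01 0.05 1" --pt "-0.005 0 0 0.056 -0.01 0.074 1" --pt "-0.005 0 0 0.056 -0.01 0.074 1" --pt "-0.005 0 0 0.056 -0.01 0.074 1"

```text
clock: 19.62
ee_pos: [0.3915, -0.3389, 0.0862]
eef_rot: [0.567, 0.73, -0.235, 0.3]
wrist_force: [0.8, 0.2, 1.0]
gripper_width: 0.0942
```

```bash
python3 - <<'E'
from h import *
s=snapshot("side");save(s,"s6.png",(270,240,430,380),5)
t=snapshot("top");save(t,"t6.png",(350,200,510,340),5)
E
python3 avg.py 2 .3817 -.3146 .0413 45 14.1
```

```text
t 19.7667 mean [ 0.3934 -0.34    0.0898] sd [0.0002 0.0001 0.0003] F [0.39 0.15 0.8 ] w 0.0939
q [-0.982   0.6105  1.1251  0.2799  2.1387 -1.1721] sd [2.2e-04 4.8e-04 3.8e-04 4.0e-05 1.6e-04 2.0e-05]
shelf frame rel row_start [-0.1727 -0.2699  0.0148]
rv [0.0029 0.0055 0.0036] sh [ 0.0539 -0.005   0.0145]
```

View pics/t6.png

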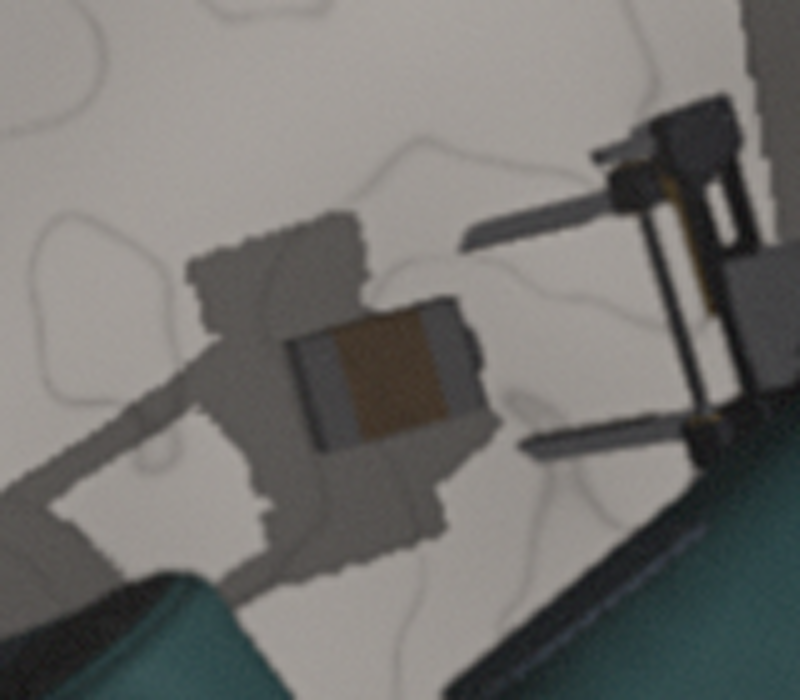

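drive_tool --pt "0 0.004 0.002 0.015 -0.002 0.005 1" --pt "0 0.004 0.002 0.03 -0.005 0.01 1" --pt "0 0.004 0.002 0.045 -0.005 0.015 1" --pt "0 0.004 0.002 0.054 -0.005 0.015 1" --pt "0 0.004 0.002 0.054 -0.005 0.015 1"

```text
clock: 20.18
ee_pos: [0.3813, -0.3131, 0.0396]
eef_rot: [0.567, 0.73, -0.234, 0.302]
wrist_force: [0.2, 0.6, 0.1]
gripper_width: 0.0942
```

```bash
python3 avg.py 2 .3748 -.2873 .013 45 14.1
```

```text
t 20.2333 mean [ 0.3815 -0.3135  0.0399] sd [0.0002 0.0004 0.0003] F [0.27 0.28 0.53] w 0.0936
q [-0.9762  0.6024  1.2485  0.2701  2.0317 -1.2   ] sd [1.80e-04 1.00e-05 1.07e-03 2.00e-05 3.50e-04 1.00e-05]
shelf frame rel row_start [-0.186  -0.244  -0.0351]
rv [ 0.0029 -0.0006  0.0028] sh [ 0.0381  0.     -0.0001]
```

drive_tool --pt "0 0 0.002 0.01 0 0 1" --pt "0 0 0.002 0.02 0 0 1" --pt "0 0 0.002 0.03 0 0 1" --pt "0 0 0.002 0.036 0 0 1" --pt "0 0 0.002 0.036 0 0 1"

```text
clock: 20.65
ee_pos: [0.3743, -0.288, 0.0125]
eef_rot: [0.568, 0.73, -0.234, 0.301]
wrist_force: [-0.1, -0.1, 0.5]
gripper_width: 0.0935
```

```bash
python3 avg.py 3 .3748 -.2873 .013 45 14.1
```

```text
t 20.75 mean [ 0.3746 -0.2887  0.013 ] sd [0.0003 0.0006 0.0004] F [0.01 0.13 0.49] w 0.0936
q [-0.9653  0.5868  1.3346  0.2721  1.9622 -1.2075] sd [2.00e-04 8.00e-05 1.25e-03 1.00e-05 3.10e-04 1.00e-05]
shelf frame rel row_start [-0.1942 -0.2195 -0.062 ]
rv [ 0.0017 -0.0028  0.001 ] sh [ 0.0009  0.0005 -0.0009]
```

drive_tool --pt "0 0 0 0 0 0 0.5" --pt "0 0 0 0 0 0 0.5" --pt "0 0 0 0 0 0 0.5" --pt "0 0 0 0 0 0 0.5" --pt "0 0 0 0 0 0 0.5" --squeeze 35

```text
clock: 21.17
ee_pos: [0.3752, -0.2899, 0.0137]
eef_rot: [0.568, 0.729, -0.234, 0.302]
wrist_force: [-0.6, -0.3, 0.4]
gripper_width: 0.0641
```

drive_tool --pt "0 0 0 0 0 0 0.5" --pt "0 0 0 0 0 0 0.5" --pt "0 0 0 0 0 0 0.5" --pt "0 0 0 0 0 0 0.5"

```text
clock: 21.5
ee_pos: [0.375, -0.2899, 0.0136]
eef_rot: [0.568, 0.729, -0.235, 0.302]
wrist_force: [-0.4, -0.9, -0.1]
gripper_width: 0.0579
```

```bash
python3 avg.py 2 .5986 -.36 .12 45 14.1
```

```text
t 21.55 mean [ 0.375  -0.2899  0.0136] sd [0. 0. 0.] F [-0.93 -0.88 -0.33] w 0.0578
q [-0.9659  0.5866  1.3323  0.2719  1.9625 -1.2075] sd [2.e-05 1.e-05 1.e-05 1.e-05 1.e-05 1.e-05]
shelf frame rel row_start [-0.1937 -0.2207 -0.0614]
rv [ 0.0018 -0.0006  0.0003] sh [-0.1619  0.1997  0.0117]
```

drive_tool --pt "0 0 0 -0.02 0 -0.02 0.5" --pt "0 0 0 -0.045 0 -0.045 0.5" --pt "0 0 0 -0.07 0 -0.07 0.5" --pt "0 0 0 -0.1 0 -0.1 0.5" --pt "0 0 0 -0.12 0 -0.12 0.5"

```text
clock: 21.97
ee_pos: [0.3752, -0.2901, 0.1862]
eef_rot: [0.568, 0.728, -0.235, 0.303]
wrist_force: [1.4, -0.8, -0.8]
gripper_width: 0.0578
```

```bash
python3 avg.py 1 .53 -.17 .29 -45 -3.06
```

```text
t 21.9667 mean [ 0.3752 -0.2901  0.1862] sd [0. 0. 0.] F [ 1.4  -0.78 -0.77] w 0.0578
q [-0.966   0.4354  1.1846  0.3239  2.2461 -1.1074] sd [0. 0. 0. 0. 0. 0.]
shelf frame rel row_start [-0.1935 -0.2209  0.1112]
rv [ 0.3343 -1.5565 -0.0032] sh [-0.0178  0.1798 -0.1285]
```

drive_tool --pt "0.334 -1.557 -0.003 -0.018 0.18 -0.128 0.5" --pt "0.334 -1.557 -0.003 -0.018 0.18 -0.128 0.5" --pt "0.334 -1.557 -0.003 -0.018 0.18 -0.128 0.5" --pt "0.334 -1.557 -0.003 -0.018 0.18 -0.128 0.5" --pt "0.334 -1.557 -0.003 -0.018 0.18 -0.128 0.5"

```text
clock: 22.38
ee_pos: [0.5218, -0.1769, 0.2829]
eef_rot: [0.489, 0.585, -0.442, 0.472]
wrist_force: [0.2, -0.3, -1.5]
gripper_width: 0.0579
```

```bash
python3 avg.py 1 .588 .01 .30 -45 -3.06
```

```text
t 22.3833 mean [ 0.5218 -0.1769  0.2829] sd [0. 0. 0.] F [ 0.18 -0.32 -1.55] w 0.0579
q [-0.4942  0.1879  1.1163  0.1094  1.9767 -0.5838] sd [0. 0. 0. 0. 0. 0.]
shelf frame rel row_start [-0.0531 -0.1001  0.2079]
rv [ 0.1993 -0.9414 -0.0032] sh [ 0.007   0.0888 -0.178 ]
```

drive_tool --pt "0.199 -0.941 -0.003 -0.01 0.025 -0.035 0.5" --pt "0.199 -0.941 -0.003 -0.01 0.045 -0.07 0.5" --pt "0.199 -0.941 -0.003 0 0.065 -0.105 0.5" --pt "0.199 -0.941 -0.003 0.007 0.085 -0.145 0.5" --pt "0.199 -0.941 -0.003 0.007 0.089 -0.178 0.5"

```text
clock: 22.8
ee_pos: [0.5872, 0.0123, 0.2978]
eef_rot: [-0.361, -0.389, 0.605, -0.594]
wrist_force: [0.0, -0.5, -3.1]
gripper_width: 0.058
```

```bash
python3 avg.py 1 .5891 .068 .23 -45 -3.06
```

```text
t 22.8 mean [0.5872 0.0123 0.2978] sd [0. 0. 0.] F [ 0.02 -0.46 -3.12] w 0.058
q [ 0.1785  0.2474  1.0757 -0.466   1.9054  0.0248] sd [0. 0. 0. 0. 0. 0.]
shelf frame rel row_start [0.0021 0.0923 0.2228]
rv [ 0.0746 -0.3315 -0.0013] sh [ 0.0365  0.0051 -0.0797]
```

drive_tool --pt "0.075 -0.332 -0.001 0 0.005 -0.03 0.5" --pt "0.075 -0.332 -0.001 0 0.005 -0.05 0.5" --pt "0.075 -0.332 -0.001 0.02 0.005 -0.08 0.5" --pt "0.075 -0.332 -0.001 0.036 0.005 -0.08 0.5" --pt "0.075 -0.332 -0.001 0.036 0.005 -0.08 0.5"

```text
clock: 23.22
ee_pos: [0.586, 0.0681, 0.223]
eef_rot: [-0.272, -0.269, 0.672, -0.635]
wrist_force: [-0.0, -0.6, -1.4]
gripper_width: 0.0576
```

```bash
python3 - <<'E'
from h import *
t=snapshot("top");save(t,"t7.png",(230,130,390,270),5)
s=snapshot("side");save(s,"s7.png",(220,100,380,250),5)
E
python3 avg.py 1 .5891 .0665 .13 -45 -3.06

```

```text
t 23.3167 mean [0.5883 0.0658 0.231 ] sd [0. 0. 0.] F [ 0.82 -0.25 -0.49] w 0.0576
q [ 0.395   0.3981  1.145  -0.7354  1.9049  0.3083] sd [0. 0. 0. 0. 0. 0.]
shelf frame rel row_start [0.0003 0.1459 0.156 ]
rv [ 0.0013 -0.0032  0.0031] sh [ 0.0711  0.0011 -0.0717]
```

View pics/s7.png

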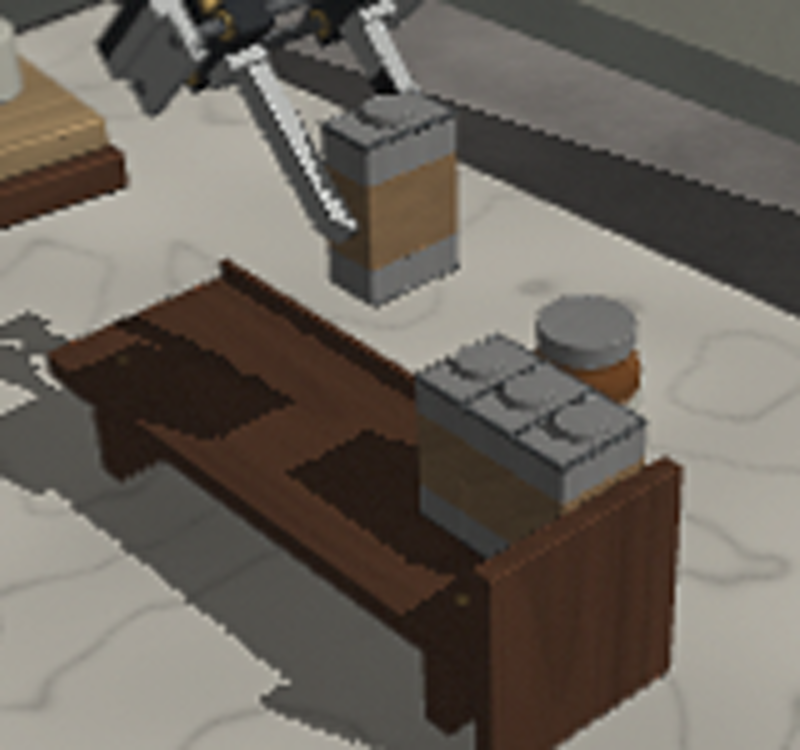

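View pics/t7.png

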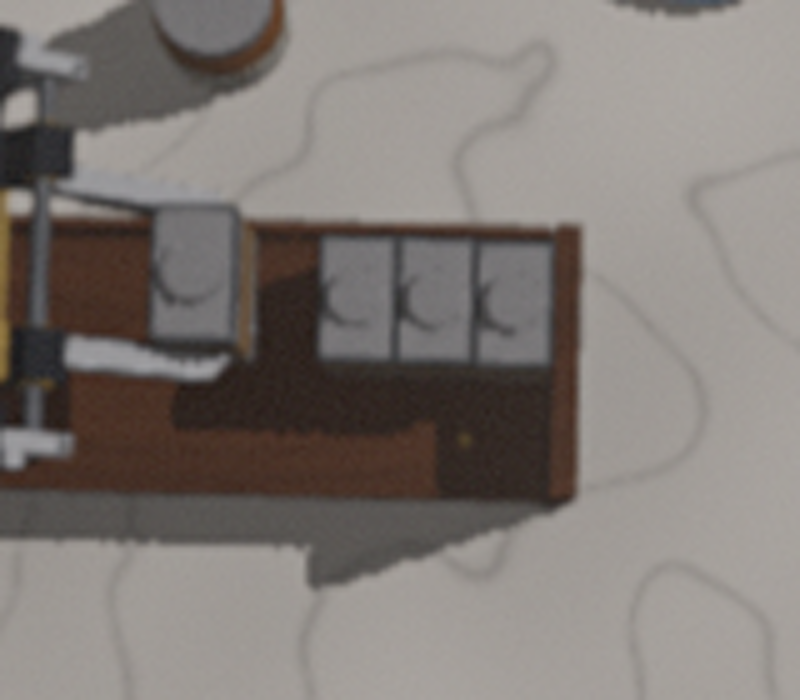

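drive_tool --pt "0 0 0.002 0.02 0.001 -0.02 0.5" --pt "0 0 0.002 0.04 0.001 -0.04 0.5" --pt "0 0 0.002 0.06 0.001 -0.06 0.5" --pt "0 0 0.002 0.07 0.001 -0.07 0.5" --pt "0 0 0.002 0.073 0.001 -0.073 0.5"

```text
clock: 23.73
ee_pos: [0.5892, 0.0648, 0.1277]
eef_rot: [-0.279, -0.265, 0.671, -0.634]
wrist_force: [-1.0, 0.2, -2.1]
gripper_width: 0.0579
```

drive_tool --pt "0 0 0 0.002 0 -0.002 0.5" --pt "0 0 0 0.005 0 -0.005 0.5" --pt "0 0 0 0.007 0 -0.007 0.5" --pt "0 0 0 0.008 0 -0.008 0.5" --pt "0 0 0 0.008 0 -0.008 0.5"

```text
clock: 24.15
ee_pos: [0.5898, 0.0665, 0.1176]
eef_rot: [-0.28, -0.264, 0.67, -0.635]
wrist_force: [-0.2, 0.2, -1.0]
gripper_width: 0.0581
```

```bash
python3 avg.py 2 .5888 .06 .1116 -45 -3.06

```

```text
t 24.2 mean [0.5897 0.0665 0.1176] sd [0. 0. 0.] F [-0.27  0.25 -1.5 ] w 0.0579
q [ 0.3956  0.4673  1.28   -0.7005  1.7469  0.4494] sd [5.e-05 4.e-05 4.e-05 6.e-05 2.e-05 3.e-05]
shelf frame rel row_start [0.0017 0.1466 0.0426]
rv [-0.0007 -0.0045 -0.0011] sh [ 0.0088 -0.0006  0.0004]
```

drive_tool --pt "0 -0.003 0 0.001 0 -0.001 0.5" --pt "0 -0.003 0 0.002 0 -0.002 0.5" --pt "0 -0.003 0 0.003 0 -0.003 0.5" --pt "0 -0.003 0 0.003 0 -0.003 0.5"

```text
clock: 24.53
ee_pos: [0.5892, 0.0664, 0.1121]
eef_rot: [-0.278, -0.264, 0.67, -0.636]
wrist_force: [0.2, -0.4, -1.5]
gripper_width: 0.0578
```

drive_tool --pt "0 0 0 0.001 0 -0.001 0.5" --pt "0 0 0 0.0015 0 -0.0015 0.5" --pt "0 0 0 0.0015 0 -0.0015 0.5"

```text
clock: 24.78
ee_pos: [0.5895, 0.0664, 0.1113]
eef_rot: [-0.278, -0.263, 0.67, -0.636]
wrist_force: [-1.3, 0.4, 1.9]
gripper_width: 0.0577
```

```bash
python3 avg.py 1 .5888 .06 .1116 -45 -3.06

```

```text
t 24.7833 mean [0.5895 0.0664 0.1113] sd [0. 0. 0.] F [-1.29  0.45  1.88] w 0.0577
q [ 0.3968  0.4741  1.2855 -0.7021  1.7403  0.4576] sd [0. 0. 0. 0. 0. 0.]
shelf frame rel row_start [0.0015 0.1465 0.0363]
rv [-0.0004 -0.0006 -0.0007] sh [ 0.0043 -0.0004  0.0048]
```

drive_tool --pt "0 0 0 0.004 0 0.004 0.5" --pt "0 0 0 0.008 0 0.008 0.5" --pt "0 0 0 0.012 0 0.012 0.5" --pt "0 0 0 0.0135 0 0.0135 0.5" --pt "0 0 0 0.0145 0 0.0145 0.5"

```text
clock: 25.2
ee_pos: [0.5886, 0.0454, 0.1113]
eef_rot: [-0.279, -0.263, 0.67, -0.636]
wrist_force: [0.8, 4.1, 5.3]
gripper_width: 0.0579
```

drive_tool --pt "0 0 0 0.001 0 0.001 0.5" --pt "0 0 0 0.0015 0 0.0015 0.5" --pt "0 0 0 0.0015 0 0.0015 0.5"

```text
clock: 25.45
ee_pos: [0.5885, 0.0437, 0.1112]
eef_rot: [-0.278, -0.263, 0.67, -0.636]
wrist_force: [0.9, 2.4, 5.3]
gripper_width: 0.0579
```

```bash
python3 avg.py 1 .5888 .06 .1116 -45 -3.06

```

```text
t 25.45 mean [0.5885 0.0437 0.1112] sd [0. 0. 0.] F [0.91 2.42 5.25] w 0.0579
q [ 0.366   0.4508  1.3187 -0.7105  1.7126  0.4411] sd [0. 0. 0. 0. 0. 0.]
shelf frame rel row_start [0.0017 0.1238 0.0362]
rv [-0.0008 -0.0009 -0.0011] sh [-0.0118 -0.0006 -0.0113]
```

drive_tool --pt "0 0 0 0.001 0 0.001 0.5" --pt "0 0 0 0.0015 0 0.0015 0.5" --pt "0 0 0 0.0015 0 0.0015 0.5"

```text
clock: 25.7
ee_pos: [0.5885, 0.0418, 0.1113]
eef_rot: [-0.278, -0.263, 0.67, -0.636]
wrist_force: [1.0, 3.3, 5.4]
gripper_width: 0.0577
```

drive_tool --pt "0 0 0 0.001 0 0.001 0.5" --pt "0 0 0 0.0015 0 0.0015 0.5" --pt "0 0 0 0.0015 0 0.0015 0.5"

```text
clock: 25.95
ee_pos: [0.5885, 0.0414, 0.1112]
eef_rot: [-0.279, -0.264, 0.669, -0.636]
wrist_force: [0.0, 10.2, 5.9]
gripper_width: 0.0578
```

```bash
python3 avg.py 1 .5888 .06 .1116 -45 -3.06

```

```text
t 25.95 mean [0.5885 0.0414 0.1112] sd [0. 0. 0.] F [ 0.02 10.23  5.92] w 0.0578
q [ 0.3621  0.4463  1.3236 -0.7098  1.7072  0.4375] sd [0. 0. 0. 0. 0. 0.]
shelf frame rel row_start [0.0018 0.1214 0.0362]
rv [ 0.0005 -0.0037 -0.0027] sh [-0.0134 -0.0006 -0.0129]
```

drive_tool --pt "0 0 0 0.001 0 0.001 0.5" --pt "0 0 0 0.0015 0 0.0015 0.5" --pt "0 0 0 0.0015 0 0.0015 0.5" --pt "0 0 0 0 0 0 0.5"

```text
clock: 26.28
ee_pos: [0.5885, 0.0413, 0.1113]
eef_rot: [-0.279, -0.264, 0.669, -0.636]
wrist_force: [-0.2, 0.9, 3.9]
gripper_width: 0.0579
```

drive_tool --pt "0 0 0 0 0 0 0.8" --pt "0 0 0 0 0 0 1" --pt "0 0 0 -0.001 0 -0.001 1" --pt "0 0 0 -0.001 0 -0.001 1" --pt "0 0 0 -0.001 0 -0.001 1"

```text
clock: 26.7
ee_pos: [0.5877, 0.0403, 0.1098]
eef_rot: [-0.278, -0.264, 0.671, -0.635]
wrist_force: [0.2, -0.1, -0.1]
gripper_width: 0.0876
```

drive_tool --pt "0 0 0 -0.015 0 0 1" --pt "0 0 0 -0.04 0 0 1" --pt "0 0 0 -0.075 0 0 1" --pt "0 0 0 -0.11 0 0 1" --pt "0 0 0 -0.13 0 0.02 1"

```text
clock: 27.12
ee_pos: [0.5919, 0.1217, 0.2156]
eef_rot: [-0.277, -0.265, 0.67, -0.636]
wrist_force: [0.9, -0.7, -0.5]
gripper_width: 0.0942
```

```bash
python3 avg.py 1 .5888 .06 .1116 -45 -3.06
python3 - <<'E'
from h import *
t=snapshot("top");save(t,"t8.png",(260,150,360,240),8)
s=snapshot("side");save(s,"s8.png",(280,150,370,220),8)
np.savez("snap2.npz",s=s,t=t)
E

```

```text
t 27.1167 mean [0.5919 0.1217 0.2156] sd [0. 0. 0.] F [ 0.89 -0.68 -0.49] w 0.0942
q [ 0.4676  0.4722  1.0744 -0.7193  1.9479  0.364 ] sd [0. 0. 0. 0. 0. 0.]
shelf frame rel row_start [0.0009 0.2018 0.1406]
rv [ 0.005  -0.0014 -0.0003] sh [ 0.1172  0.0004 -0.0297]
```

View pics/s8.png

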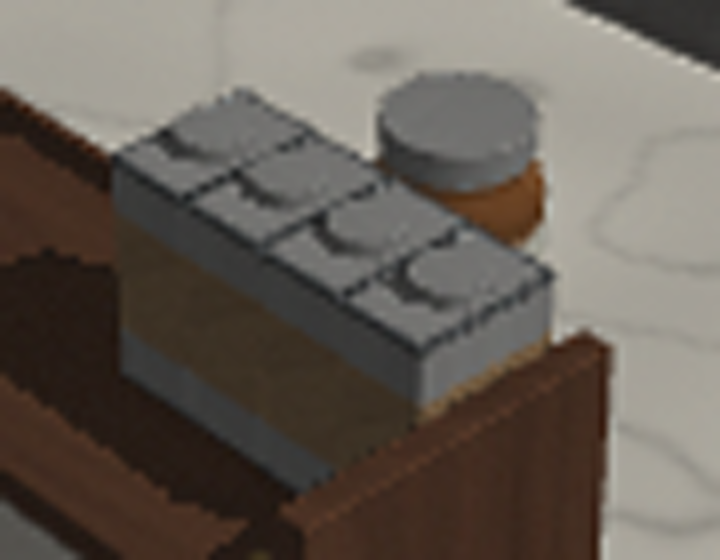

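View pics/t8.png

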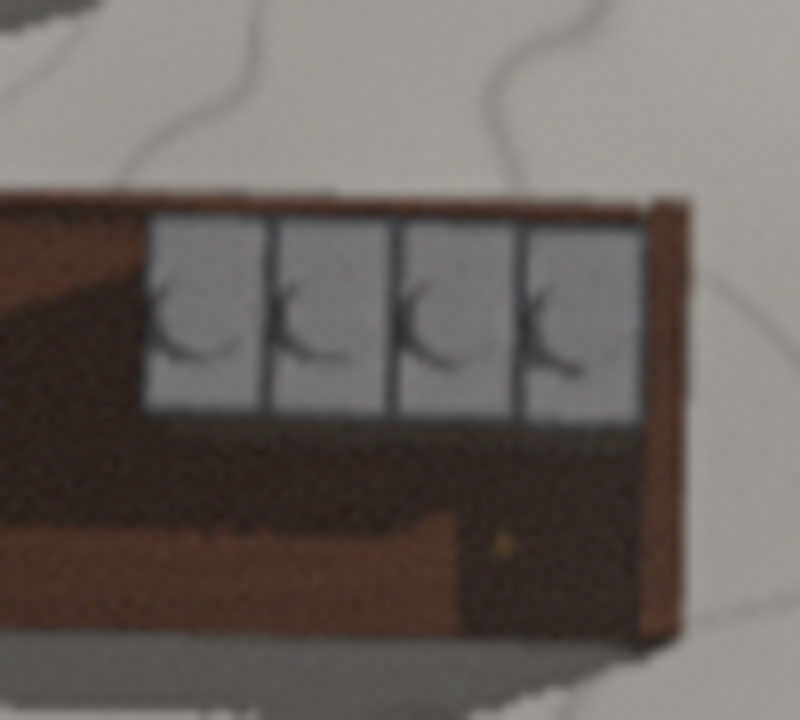

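drive_tool --pt "0 0 0 0.02 0 -0.02 0" --pt "0 0 0 0.045 0 -0.045 0" --pt "0 0 0 0.065 0 -0.045 0" --pt "0 0 0 0.085 0 -0.045 0" --pt "0 0 0 0.095 0 -0.045 0" --squeeze 20

```text
clock: 27.63
ee_pos: [0.5885, 0.081, 0.1138]
eef_rot: [-0.275, -0.265, 0.672, -0.635]
wrist_force: [-0.8, -0.5, -0.1]
gripper_width: 0.0645
```

drive_tool --pt "0 0 0 0 0 0 0" --pt "0 0 0 0 0 0 0" --pt "0 0 0 0 0 0 0" --pt "0 0 0 0 0 0 0" --pt "0 0 0 0 0 0 0"

```text
clock: 28.05
ee_pos: [0.591, 0.0841, 0.1188]
eef_rot: [-0.279, -0.263, 0.67, -0.636]
wrist_force: [0.3, -0.0, 0.2]
gripper_width: 0.0308
```

```bash
python3 avg.py 1 .5888 .06 .1116 -45 -3.06
```

```text
t 28.05 mean [0.591  0.0841 0.1188] sd [0. 0. 0.] F [ 0.29 -0.03  0.21] w 0.0308
q [ 0.4196  0.4863  1.2513 -0.6967  1.7694  0.4614] sd [0. 0. 0. 0. 0. 0.]
shelf frame rel row_start [0.002  0.1642 0.0438]
rv [-0.0011 -0.0023 -0.0023] sh [ 0.0222 -0.001   0.0121]
```

drive_tool --pt "0 0 0 0.005 0 -0.002 0.33" --pt "0 0 0 0.009 0 0.001 0.33" --pt "0 0 0 0.011 0 0.003 0.33" --pt "0 0 0 0.013 0 0.005 0.33" --pt "0 0 0 0.013 0 0.005 0.33"

```text
clock: 28.47
ee_pos: [0.5895, 0.0703, 0.1118]
eef_rot: [-0.278, -0.264, 0.67, -0.635]
wrist_force: [0.8, 1.0, -0.5]
gripper_width: 0.0307
```

```bash
python3 avg.py 1 .5888 .06 .1116 -45 -3.06
```

```text
t 28.4667 mean [0.5895 0.0703 0.1118] sd [0. 0. 0.] F [ 0.77  1.   -0.47] w 0.0307
q [ 0.4016  0.4775  1.2791 -0.6996  1.746   0.459 ] sd [0. 0. 0. 0. 0. 0.]
shelf frame rel row_start [0.0013 0.1504 0.0368]
rv [ 0.     -0.0016  0.0003] sh [ 0.0074 -0.0001  0.0072]
```

drive_tool --pt "0 0 0 0.0005 0 0.0005 0.33" --pt "0 0 0 0.001 0 0.001 0.33" --pt "0 0 0 0.001 0 0.001 0.33"

```text
clock: 28.72
ee_pos: [0.5895, 0.0699, 0.1118]
eef_rot: [-0.278, -0.264, 0.67, -0.636]
wrist_force: [0.1, 2.9, -0.8]
gripper_width: 0.0313
```

drive_tool --pt "0 0 0 0.0005 0 0.0005 0.33" --pt "0 0 0 0.001 0 0.001 0.33" --pt "0 0 0 0.001 0 0.001 0.33"

```text
clock: 28.97
ee_pos: [0.5895, 0.0695, 0.1117]
eef_rot: [-0.279, -0.265, 0.669, -0.636]
wrist_force: [0.8, 7.0, 0.1]
gripper_width: 0.0313
```

drive_tool --pt "0 0 0 0.0005 0 0.0005 0.33" --pt "0 0 0 0.001 0 0.001 0.33" --pt "0 0 0 0.001 0 0.001 0.33"

```text
clock: 29.22
ee_pos: [0.5895, 0.0693, 0.1117]
eef_rot: [-0.28, -0.265, 0.669, -0.636]
wrist_force: [-0.3, 11.2, 0.4]
gripper_width: 0.0311
```

drive_tool --pt "0 0 0 0.0005 0 0.0005 0.33" --pt "0 0 0 0.001 0 0.001 0.33" --pt "0 0 0 0.0015 0 0.0015 0.33"

```text
clock: 29.47
ee_pos: [0.5896, 0.069, 0.1116]
eef_rot: [-0.281, -0.267, 0.668, -0.636]
wrist_force: [-2.3, 18.3, 2.5]
gripper_width: 0.0309
```

drive_tool --pt "0 0 0 -0.003 0 -0.003 0.33" --pt "0 0 0 -0.008 0 -0.008 0.33" --pt "0 0 0 -0.02 0 -0.02 0.33" --pt "0 0 0 -0.06 0 -0.03 0.33" --pt "0 0 0 -0.1 0 -0.03 0.33"

```text
clock: 29.88
ee_pos: [0.5926, 0.1555, 0.1588]
eef_rot: [-0.274, -0.264, 0.672, -0.635]
wrist_force: [0.7, -0.1, 0.7]
gripper_width: 0.031
```

drive_tool --pt "0 0 0 -0.06 0 0 0.33" --pt "0 0 0 -0.06 0 0 0.33" --pt "0 0 0 -0.06 0 0 0.33" --pt "0 0 0 -0.06 0 0 0.33"

```text
clock: 30.22
ee_pos: [0.5969, 0.1985, 0.2042]
eef_rot: [-0.278, -0.263, 0.67, -0.636]
wrist_force: [0.7, -0.3, -0.2]
gripper_width: 0.031
```

```bash
python3 - <<'E'
from h import *
t=snapshot("top");save(t,"t9.png",(260,150,360,240),8)
s=snapshot("side");save(s,"s9.png",(280,150,370,220),8);save(s,"s9f.png");save(t,"t9f.png")
np.savez("snap3.npz",s=s,t=t)
for n,c in (("side",s),("top",t)):
  for k in("jar","round_can"):
    print(n,k,[(np.round(r["position"],1),round(r["confidence"],2)) for r in nets.silhouettes(n,k)])
E
python3 avg.py 1
```

```text
side jar [(array([335.6, 168.7]), 0.61)]
side round_can [(array([204.8, 218.7]), 0.69)]
top jar [(array([272.4, 134.1]), 0.96)]
top round_can [(array([230.7, 286.4]), 0.76)]
t 30.5167 mean [0.596  0.1968 0.2026] sd [0. 0. 0.] F [ 0.76  0.4  -0.47] w 0.0311
q [ 0.5545  0.5872  0.9347 -0.7017  2.0271  0.422 ] sd [0. 0. 0. 0. 0. 0.]
shelf frame rel row_start [0.0011 0.277  0.1276]
```

View pics/s9f.png

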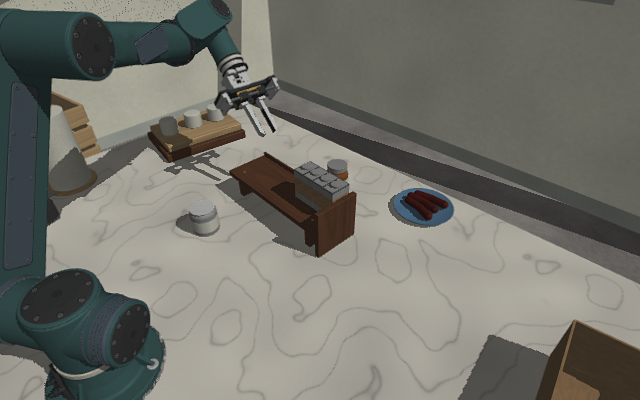

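View pics/t9.png

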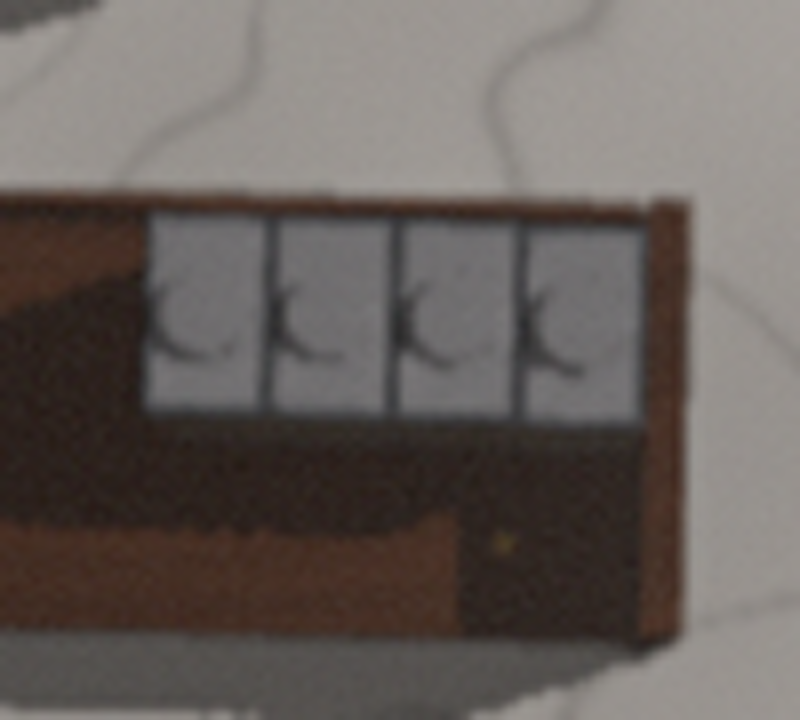

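```bash
python3 - <<'E'
from h import *
a=np.load("snap.npz",allow_pickle=True);b=np.load("snap3.npz",allow_pickle=True)
for c,bx in (("t",(258,112,290,150)),("t",(205,265,250,305)),("s",(185,190,222,240)),("s",(324,155,350,180))):
    A=a[c].item()["pixels"];B=b[c].item()["pixels"];x0,y0,x1,y1=bx
    r=cv2.matchTemplate(B[y0-10:y1+10,x0-10:x1+10],A[y0:y1,x0:x1],cv2.TM_CCOEFF_NORMED);m=cv2.minMaxLoc(r);print(c,bx,np.array(m[3])-10,round(m[1],3))
bot.sign_off()
E
```

```text
t (258, 112, 290, 150) [0 0] 0.999
t (205, 265, 250, 305) [0 0] 0.998
s (185, 190, 222, 240) [0 0] 1.0
s (324, 155, 350, 180) [0 0] 0.903
the job is handed in; nothing more can be done
```

All four tins now stand upright, caps up, in one row against the cheek. I handed the job in at about 30.5 s; the hand-in gives no verdict.

- **What I did:** I squared row_tin_1 and slid it to the cheek, then row_tin_2 against it. I then picked up the two lying tins, the farther one first. Each was turned upright, set on the board and slid up to the row. I finished with a gentle push of about 18 N along the whole row.
- **Contact:** The last tin gave only about 1 mm during that push, so the row is tight. The highest wrist force I read was about 19 N.
- **Alignment:** The final pictures show four caps-up tins with no visible gaps and their ends in line. At release, the gripper's sideways positions for the four tins were within about 1 mm of each other. The top picture is about 2.6 mm per pixel, so I could not confirm gaps under 2 mm from pictures alone.
- **Jar and can:** Comparing the first and last pictures showed no shift of either. The network's position for the jar differed by 3 to 4 pixels in the top view, which I put down to its noise. The jar match in the side view was weaker (0.90) because tins now stand in front of it.
- **Shelf measurement:** The shelf position measured from the pictures was about 1 mm off where the tins actually made contact, within the stated 2 mm calibration.

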